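# Refit the spindle of an inclined dish rotator

### The arm

A 7-joint arm with a two-finger parallel gripper is mounted at the origin on the work surface. World frame = base frame: x ahead of the robot, y to its left, z up, the work surface at z = 0. Lengths are in m, angles in rad, forces in N, time in s.
With the tool pointing down it reaches from about 0.425 to 0.95 m from the base axis. Payload 4.7 kg.
Tool frame: the origin (TCP) lies between the finger pads; the fingertips stand manip.tip_reach ahead of it and the grasp point (between the pads) lies 2 mm behind it (manip.tip_reach is the distance from the TCP to the fingertips, in m); x points along the fingers, y is the direction in which the jaws open and shut, and the axes are right-handed (so a half turn about x gives the same grasp; the last joint's range is limited). The gripper opens to 87 mm and grips with 3 to 60 N. Pads are 19 mm wide; open, the fingers measure 117 mm over their backs; the gripper's body (75 mm by 190 mm) begins 51 mm behind the grasp point.
Start: joints at [-0.029, 0.469, -0.049, 1.532, 0.024, 1.141, -0.082], TCP at [0.675, 0, 0.205] pointing down, gripper open.
Joint ranges: [-2.59, 2.59], [-0.33, 1.99], [-1.39, 1.29], [0.1, 2.45], [-1.04, 4.18], [0.21, 1.99], [-2.66, 2.66]. Speed limits (rad/s): [2.57, 2.57, 3.14, 3.14, 3.14, 3.14, 3.14].

### API

Orientations are given as a rotation vector (axis times angle).
In Python, from station import telemetry, viewer, ticket, manip gives the robot as it stands.
- The arm moves only by the tool apply_moves, never from a script. Its argument "commands" is text: rows parted by semicolons, each of 7 numbers parted by spaces: the shift along the world's x, y, z in mm, then the turn, a rotation vector about the world's x, y, z in degrees, then the finger opening in mm, from 0 to 87. A call has exactly 8 rows; each row is the pose to reach, as a shift and turn from the pose measured when the call began; what a row does not reach only later rows make up. A row lasts 1/10 s, in which the tool goes at most 50 mm and 8.59 degrees, less where a joint would pass 70% of its speed; a pose out of reach is approached as far as the arm can. A call with a gripper value outside its range is refused whole. The fingers move at their own pace and stop on an object; "force" is the grip in N (left out, the last holds). Time passes only in rows, so rows that repeat a pose let the fingers close, or fill a call up. It gives the time, the measured TCP pose, the force and the opening at its end, in the units of the state.
- telemetry.get_obs(): the state, without advancing time (a new reading comes with each control period).
- viewer.read_camera(name): name is "scene" or "side" or "wrist"; returns (picture, depth): 400x640x3 uint8, red, green, blue; 400x640 float32, m along the optical axis (not along the pixel's ray), 0 where there is no reading.
- viewer.camera_model(name): a dict with "K" (3x3 intrinsics, pixels), "D" ([k1, k2, p1, p2, k3] as OpenCV has them; the pictures are not rectified), "T" (4x4, takes a point from camera to world coordinates). Camera axes: x right, y up, looking along -z (the intrinsics and any distortion apply to the point x, -y, -z); pixel columns grow to the right and rows downward; lengths in m; the calibration is good to about 2 mm. A picture is of the moment at which its call begins: read the wrist's pose just before it. camera_model takes no time and is no camera call; for the wrist camera it gives the pose at the moment of the call.
- ticket.job_done(): hands the job in, once; it reports no verdict.
The state is a dict: "clock": time; "joints": joint angles; "qvel": joint speeds; "tau": joint torques, N m; "tcp_pos": TCP position; "eef_rot": TCP orientation; "wrist_force": force on the tool from outside, world axes, zero at the start; "moment": the same for the moment, N m; "grip_width": opening from 0.0 (shut) to 1.0 (fully open).
Only numpy, scipy, OpenCV 4.12 (cv2) and the standard library are available. Lean on these libraries where they do the work, as an engineer would, in place of code of your own. Each camera call takes 0.05 s, during which the arm holds its last target.

### The job

Take the spindle with the flat thumb-grip out of the rack and slide it, tang first, down through both bearing plates of the inclined rotator stand; then, pressing only lightly, turn it until you feel its tang drop into the hidden drive slot and it sits fully home. Let go of it and leave everything else where it is.

Things in the scene. Friction and masses are not known exactly. Their poses are not given: they have to be found in the camera images.
- spindle: The steel spindle to fit, about 300 g. Origin: centre of its lower tip; z runs up the shaft. From the tip: flat tang 15 mm wide (along x), 5 mm thick (y), 16 mm long; round 16 mm shaft, its end bevelled 2 mm, to 105 mm; 52 mm disc from 105 to 110 mm; thumb-grip to 150 mm. Starts upright, hanging by its disc in an end hole of the rack, x axis within 0.5 rad of the rack's x. Half a turn about z makes no difference.
- thumb_grip (a point): Centre of the spindle's flat thumb-grip, 130 mm above its tip, axes as the spindle's. The grip is 34 mm wide along x, 14 mm thick along y, 40 mm high and parallel to the tang: pinch it across the 14 mm, fingers closing along y. The disc's top is 20 mm below this point.
- cradle: Inclined part of the stand, fixed: white drive housing, four 8 mm posts (x +-26, y +-36 mm) carrying two aluminium bearing plates, 66 by 84 mm. z is the bearings' axis, up and out of the upper plate, leaning 24 degrees from vertical towards the stand's -x, which points back to the robot's side, parallel to world -x within 0.35 rad. Origin: on the axis at the slot's floor: the tip's final place.
- upper_hole (a point): Mouth of the upper bearing hole: on the cradle's axis, 80 mm above its origin, at the upper face of a 10 mm plate. Round, 18 mm wide, with a 2 mm chamfer. Axes as the cradle's.
- lower_hole (a point): Mouth of the lower bearing hole: on the same axis, 30 mm above the cradle's origin, at the upper face of a 10 mm plate. Round, 18 mm wide, 2 mm chamfer.
- coupling_top (a point): Top of the drive coupling, 12 mm above the cradle's origin, boxed in below the lower plate. Its slot, 7.8 mm wide and 12 mm deep, runs anywhere within 1.2 rad either way of the cradle's x axis and cannot be seen. A brake holds it. Tang across it: the tip stops here. Tang along it (within about 0.1 rad): the tip drops the 12 mm to the floor. Press 3 to 8 N; 80 N on the stand is too much.
- rack: Aluminium rack, 70 by 230 mm, 120 mm high, fixed; origin at the centre of its underside, z up, long side along its y. Its top plate (110 to 120 mm) has three 22 mm holes at y = -75, 0 and 75 mm. The two spindles hang in the end holes by their discs; the middle one is empty.
- spare: Bystander: a spare spindle with a round knob 26 mm in diameter and 28 mm high and a shaft of only 65 mm, hanging in another hole of the rack; its disc is also 52 mm in diameter. Top 153 mm above the table. Origin: lower tip. Leave it there.
- dishes: Bystander: stack of three clear Petri dishes, 90 mm in diameter, 42 mm high; origin at its underside.
- dish: Bystander: single Petri dish, 90 mm in diameter, 14 mm high, between robot, rack and stand; origin at its underside.
- jar: Bystander: white jar, 70 mm in diameter, 90 mm high; origin at its underside.
- beaker: Bystander: glass beaker, 80 mm in diameter, 100 mm high; origin at its underside.
- fitting: Bystander: stepped steel pipe fitting, 60 mm in diameter, 85 mm high; origin at its underside.
- driver: Bystander: black screwdriver, 170 mm long, lying on the table.
- stand: The whole rotator stand, fixed: base plate 170 by 130 mm, 12 mm high, on the table; origin at the centre of its underside, z up; carries the cradle, whose origin is 55 mm straight above this one.
Not all that is in view belongs to the job. What is shaped like the stand but red is not meant.

How it is judged:
On the way, in this order (a step that is already met when the one before it is completed fails the run):
1. the spindle's tip has passed through the upper bearing plate (z of spindle in the frame of cradle between 0 and 0.066 m and x of spindle in the frame of cradle between -0.005 and 0.005 m and y of spindle in the frame of cradle between -0.005 and 0.005 m and angle between the z axis of spindle and the z axis of cradle, either way round below 0.12 rad), for 0.05 s.
2. the tip has passed through the lower bearing plate (z of spindle in the frame of cradle between -0.003 and 0.0165 m and x of spindle in the frame of cradle between -0.005 and 0.005 m and y of spindle in the frame of cradle between -0.005 and 0.005 m and angle between the z axis of spindle and the z axis of cradle, either way round below 0.12 rad), for 0.05 s.
At the end, for the whole second after the job is handed in: The spindle stands through both bearing plates with its tang in the drive slot: its tip is within 4 mm of the slot's floor and 3 mm of the bearings' axis, its shaft within 0.06 rad of that axis, at rest and released (z of spindle in the frame of cradle between -0.003 and 0.004 m and x of spindle in the frame of cradle between -0.003 and 0.003 m and y of spindle in the frame of cradle between -0.003 and 0.003 m and angle between the z axis of spindle and the z axis of cradle, either way round below 0.06 rad and linear speed of spindle below 0.02 m/s and contact force between spindle and the fingers below 0.1 N); the robot touches nothing.
It fails at once if the spindle is pressed against the stand with more than 80 N (contact force between spindle and stand above 80 N).
It fails at once if a bystander (spare spindle, Petri dishes, jar, beaker, fitting, screwdriver) is moved more than 30 mm (distance of any of spare, dishes, dish, jar, beaker, fitting, driver from where it was at the start of the episode above 0.03 m).
It also fails if it takes over 72 s, if anything falls off the work surface, if the arm or the gripper's body presses on something with over 40 N, if the wrist force passes 120 N, or if a joint passes its speed limit or range.

## Working session

There is one attempt and no reset: what is moved stays moved. The work goes in short steps, Python scripts to look and compute and a tool call to move; the robot and the scene stay as the last step left them, time stands still between calls to the robot, and variables do not carry over. Pictures are saved under pics/ and viewed, and the job is handed in when it is done.

Besides the shell and the picture viewer there is one more tool, called after "Call:" as name(argument=value, ...) on one line, values as JSON. apply_moves: Moves the arm, as the interface text tells. Its arguments: {"type":"object","properties":{"commands":{"type":"string"},"force":{"type":"number"}},"required":["commands"]}

```bash
mkdir -p pics; ls
cat > h.py <<'E'
import numpy as np, cv2
from scipy.spatial.transform import Rotation as R
from station import telemetry, viewer, ticket, manip
def shot(n,name):
    m=viewer.camera_model(n); p,d=viewer.read_camera(n)
    np.savez('pics/'+name+'.npz',p=p,d=d,K=m['K'],D=m['D'],T=m['T'])
    cv2.imwrite('pics/'+name+'.png',p[:,:,::-1]); return p,d,m
def load(name): return np.load('pics/'+name+'.npz')
def ray(s,u,v):
    q=cv2.undistortPoints(np.array([[[u,v]]],float),s['K'],np.array(s['D'],float))[0,0]
    return np.array([q[0],-q[1],-1.])
def pt(s,u,v,d=None):
    if d is None: d=float(s['d'][int(round(v)),int(round(u))])
    return (s['T']@np.r_[ray(s,u,v)*d,1])[:3]
def onz(s,u,v,z):
    r=s['T'][:3,:3]@ray(s,u,v); o=s['T'][:3,3]; return o+r*(z-o[2])/r[2]
def cloud(s):
    H,W=s['d'].shape; uu,vv=np.meshgrid(np.arange(W),np.arange(H))
    q=cv2.undistortPoints(np.stack([uu,vv],-1).reshape(-1,1,2).astype(float),s['K'],np.array(s['D'],float)).reshape(H,W,2)
    c=np.stack([q[...,0],-q[...,1],-np.ones((H,W))],-1)*s['d'][...,None]
    return c@s['T'][:3,:3].T+s['T'][:3,3]
def proj(s,P):
    P=np.atleast_2d(P); c=(P-s['T'][:3,3])@s['T'][:3,:3]
    c=c*[1,-1,-1]
    return cv2.projectPoints(c,np.zeros(3),np.zeros(3),s['K'],np.array(s['D'],float))[0].reshape(-1,2)
def crop(name,u0,v0,u1,v1,k,out):
    p=cv2.imread('pics/'+name+'.png')[v0:v1,u0:u1]; cv2.imwrite('pics/'+out+'.png',cv2.resize(p,None,fx=k,fy=k,interpolation=cv2.INTER_CUBIC))
E
python3 - <<'E'
from h import *
print(telemetry.get_obs()); print(manip.tip_reach)
for n in ['scene','side','wrist']: shot(n,n+'0')
E
```

```text
pics
{'clock': 0.0, 'joints': array([-0.02889734,  0.46949943, -0.0486114 ,  1.53369048,  0.02412087,
        1.14100195, -0.08228121]), 'qvel': array([ 7.23415251e-04,  6.63323478e-04, -7.83901494e-05,  2.82405302e-05,
        1.10288272e-03, -1.22381775e-03,  6.41798036e-04]), 'tau': array([ 8.49551179e-05, -5.07972229e+01, -8.03461717e-02, -2.36155879e+01,
       -6.12773141e-02,  3.78107757e-02,  1.50727069e-04]), 'tcp_pos': array([6.74362589e-01, 1.07232384e-05, 2.04061897e-01]), 'eef_rot': array([ 1.20813303,  1.21065101, -1.21066816]), 'wrist_force': array([0.38019233, 0.66702179, 0.18099783]), 'moment': array([-0.03903422,  0.03494432,  0.02175836]), 'grip_width': 1.0029958902442104}
0.017
```

View pics/scene0.png

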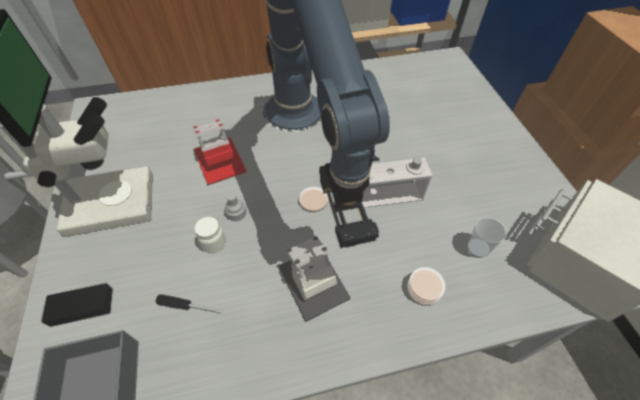

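View pics/side0.png

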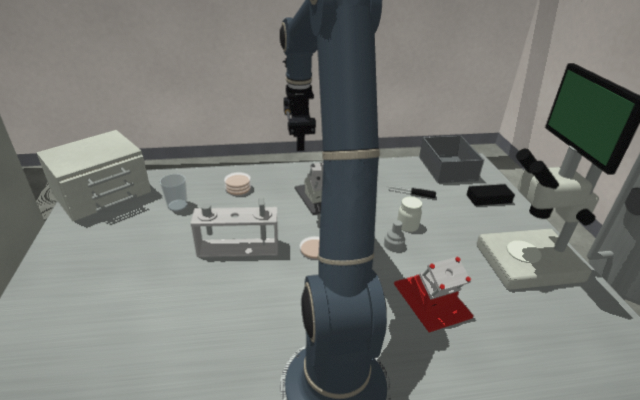

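View pics/wrist0.png

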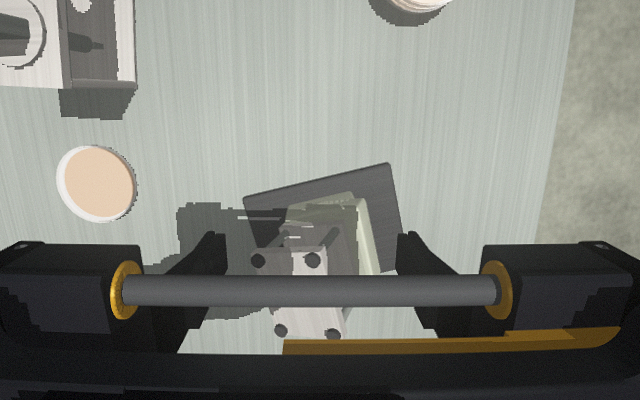

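The scene view shows the grey target stand at (315,275) and the red decoy at (218,155). The rack is at (395,182). In the side view its spindles are at (207,210) and (262,208). I'll enlarge these.

Run:
```python
from h import *
crop('scene0',340,140,450,220,6,'c1'); crop('side0',180,180,340,265,5,'c2'); crop('scene0',270,220,370,325,5,'c3')
for n in ['scene0','side0']:
    s=load(n); c=cloud(s); print(n, s['T'][:3,3].round(3), s['K'][0,0])
    # heights in rack region
s=load('side0')
for uv in [(207,206),(262,203),(235,214),(207,211),(262,213),(237,176),(174,180),(312,245),(311,170)]: print(uv,pt(s,*uv).round(3))
s=load('scene0')
for uv in [(416,160),(416,166),(390,170),(427,285),(310,255),(313,248),(300,258),(315,200)]: print(uv,pt(s,*uv).round(3))
```

```text
scene0 [ 1.101 -0.156  0.943] 376.0861478995038
side0 [-0.5    0.141  0.823] 427.67861366162504
(207, 206) [0.462 0.269 0.155]
(262, 203) [0.443 0.123 0.167]
(235, 214) [0.472 0.198 0.115]
(207, 211) [0.456 0.271 0.143]
(262, 213) [0.44  0.125 0.136]
(237, 176) [0.795 0.198 0.043]
(174, 180) [0.731 0.398 0.08 ]
(312, 245) [ 0.43  -0.014  0.017]
(311, 170) [ 0.681 -0.044  0.119]
(416, 160) [0.467 0.272 0.151]
(416, 166) [0.481 0.269 0.142]
(390, 170) [0.454 0.205 0.111]
(427, 285) [0.785 0.197 0.041]
(310, 255) [ 0.684 -0.083  0.139]
(313, 248) [ 0.66  -0.071  0.127]
(300, 258) [ 0.684 -0.107  0.134]
(315, 200) [ 0.438 -0.016  0.011]
```

View pics/c1.png

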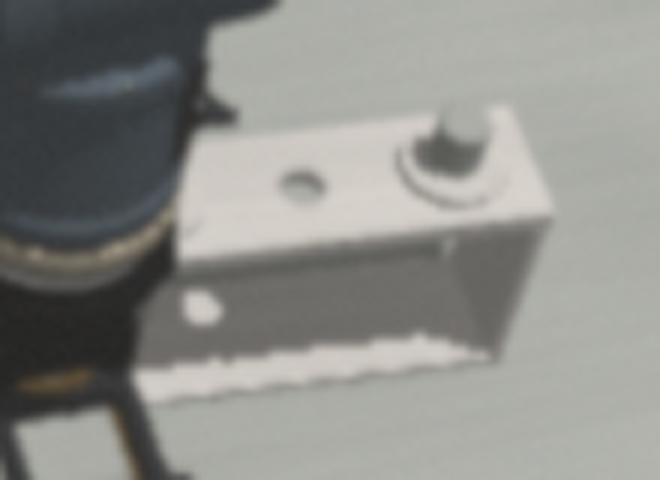

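View pics/c2.png

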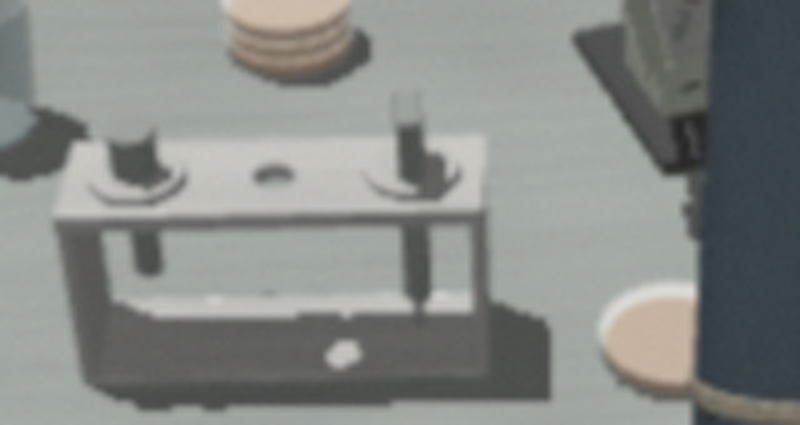

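View pics/c3.png

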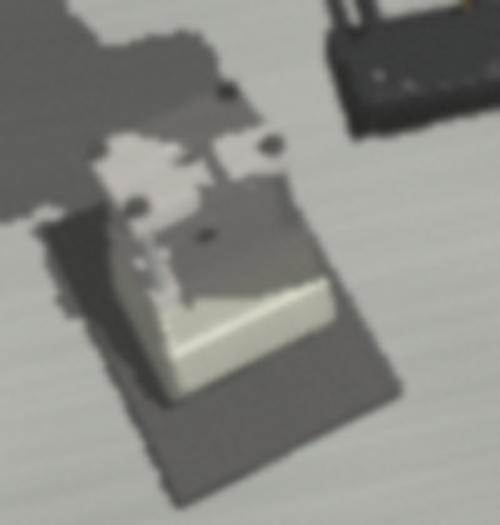

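Run:
```python
from h import *
o=telemetry.get_obs(); Rt=R.from_rotvec(o['eef_rot']).as_matrix(); print(Rt.round(3))
s=load('wrist0'); print((Rt.T@(s['T'][:3,3]-o['tcp_pos'])).round(3), (Rt.T@s['T'][:3,:3]).round(3), s['T'].round(3), s['K'])
for uv in [(95,180),(300,260),(20,30)]: print(pt(s,*uv).round(3))
```

```text
[[-0.002  1.     0.   ]
 [-0.     0.    -1.   ]
 [-1.    -0.002  0.   ]]
[-0.179 -0.    -0.078] [[ 0.     0.283 -0.959]
 [ 1.    -0.     0.   ]
 [-0.    -0.959 -0.283]] [[ 1.    -0.001  0.002  0.674]
 [ 0.     0.959  0.283  0.078]
 [-0.002 -0.283  0.959  0.384]
 [ 0.     0.     0.     1.   ]] [[348.66233235   0.         310.98782292]
 [  0.         348.66233235 194.81634191]
 [  0.           0.           1.        ]]
[ 0.432 -0.013  0.014]
[ 0.665 -0.05   0.133]
[0.474 0.123 0.136]
```

Call:
apply_moves(commands="0 -20 40 0 0 0 87;0 -50 80 0 0 0 87;0 -75 110 0 0 0 87;0 -75 110 0 0 0 87;0 -75 110 0 0 0 87;0 -75 110 0 0 0 87;0 -75 110 0 0 0 87;0 -75 110 0 0 0 87")

```text
clock: 0.95
tcp_pos: [0.6741, -0.0737, 0.313]
eef_rot: [1.206, 1.213, -1.21]
wrist_force: [-0.1, -0.1, -0.2]
grip_width: 1.002
```

Run:
```python
from h import *
print(telemetry.get_obs()['qvel'].round(4))
shot('wrist','w1'); shot('scene','scene1')
```

```text
[ 0.0024 -0.0027  0.0039 -0.0067 -0.001   0.0013  0.0011]
```

View pics/w1.png

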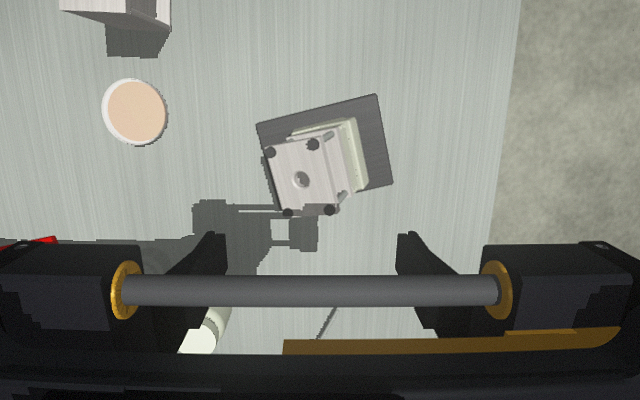

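The wrist view shows the stand's upper plate with its hole at about (301,180), and post caps at (270,152), (313,144), (288,212) and (330,210). I'll fit the plate plane, the yaw and the hole.

Run:
```python
from h import *
crop('w1',245,85,405,225,5,'c4')
s=load('w1'); c=cloud(s)
m=(c[...,2]>0.09)&(c[...,2]<0.17)
m[:130]=0; m[222:]=0; m[:,:255]=0;m[:,350:]=0
print(m.sum()); P=c[m]; print(P.min(0),P.max(0))
for uv in [(301,180),(290,165),(310,165),(290,195),(315,195),(270,152),(313,144),(288,212),(330,210),(258,123),(377,94),(392,184)]: print(uv,pt(s,*uv).round(4))
```

```text
5231
[ 0.62291501 -0.13281547  0.09000842] [ 0.71814868 -0.03606987  0.14580471]
(301, 180) [ 0.6604 -0.1005  0.0709]
(290, 165) [ 0.6505 -0.0705  0.125 ]
(310, 165) [ 0.672  -0.0681  0.1364]
(290, 195) [ 0.6497 -0.1052  0.1211]
(315, 195) [ 0.6774 -0.1015  0.1333]
(270, 152) [ 0.629  -0.057   0.1213]
(313, 144) [ 0.675  -0.045   0.1447]
(288, 212) [ 0.6472 -0.1249  0.122 ]
(330, 210) [ 0.6933 -0.1149  0.1437]
(258, 123) [ 0.6    -0.0356  0.0091]
(377, 94) [7.624e-01 3.200e-03 6.000e-04]
(392, 184) [ 7.912e-01 -1.238e-01 -3.000e-04]
```

View pics/c4.png

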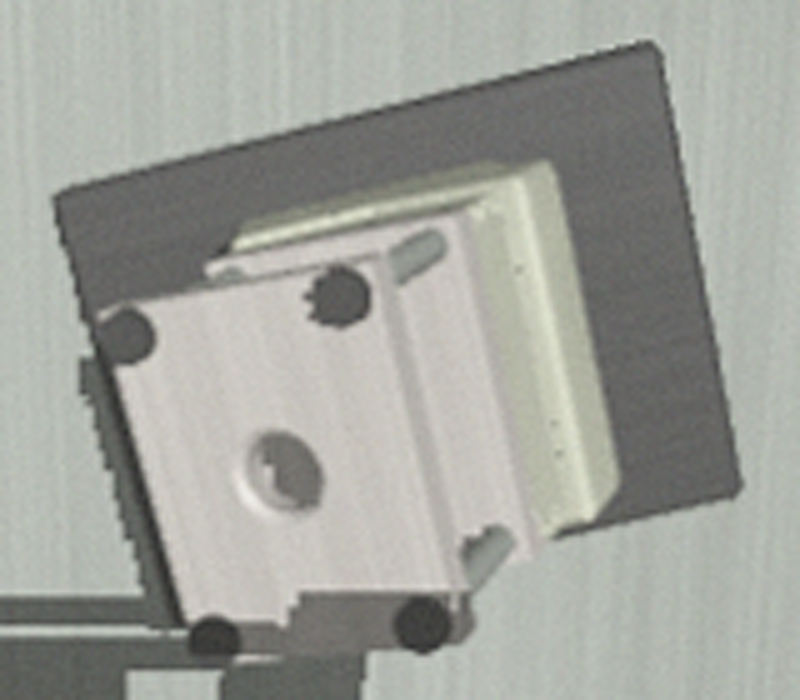

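```bash
cat >> h.py <<'E'
def cradle(x,y,a):
    # stand yaw a ; cradle z leans 24deg towards stand -x
    Rs=R.from_euler('z',a)*R.from_euler('y',-24,degrees=True)
    return np.array([x,y,0.055]),Rs.as_matrix()
E
python3 - <<'E'
from h import *
from scipy.optimize import least_squares
s=load('w1')
f=lambda a:(np.array(a)+.5)/5-.5+[245,85]
cor=f([(57,193),(655,42),(742,492)]); hole=f([(281,472)])
caps=f([(127,335),(341,297),(214,638),(422,622)])
def model(p):
    x,y,a,h=p
    o,C=cradle(x,y,a); Rz=R.from_euler('z',a).as_matrix()
    cr=np.array([(-85,65,12),(85,65,12),(85,-65,12)])/1e3@Rz.T+[x,y,0]
    hl=o+C@[0,0,.08]
    cp=np.array([(-.026,.036,.08+h),(.026,.036,.08+h),(-.026,-.036,.08+h),(.026,-.036,.08+h)])@C.T+o
    return proj(s,cr),proj(s,hl[None]),proj(s,cp)
res=lambda p:np.r_[tuple((m-t).ravel() for m,t in zip(model(p),(cor,hole,caps)))]
r=least_squares(res,[.69,-.08,.2,.003]); print(r.x, res(r.x).reshape(-1,2).round(1))
o,C=cradle(*r.x[:3]); print('hole',o+C@[0,0,.08],'z',C[:,2])
# only upper things with depth plane
c=cloud(s); u=proj(s,o+C@[0,0,.08])[0]
P=c[150:205,280:325].reshape(-1,3); L=(P-o)@C; k=abs(L[:,2]-.08)<.008
print(k.sum(),L[k][:,2].mean(), np.linalg.lstsq(np.c_[L[k][:,:2],np.ones(k.sum())],L[k][:,2],rcond=None)[0])
E
```

```text
[ 0.69311566 -0.0778383   0.24367322  0.00221932] [[-2.  -0.3]
 [ 1.2 -1. ]
 [ 1.1  0.9]
 [-0.5  0.5]
 [ 0.2 -0.2]
 [ 0.2 -0.4]
 [-0.1  0.5]
 [ 0.1  0.3]]
hole [ 0.66153799 -0.08568894  0.12808364] z [-0.39472095 -0.09813292  0.91354546]
2325 0.0799356092418181 [ 0.00839653 -0.00357889  0.0799226 ]
```

Call:
apply_moves(commands="-20 20 5 0 0 -8 87;-40 40 5 0 0 -16 87;-60 60 5 0 0 -24 87;-80 80 5 0 0 -32 87;-100 100 5 0 0 -40 87;-120 120 5 0 0 -48 87;-140 140 5 0 0 -56 87;-160 160 5 0 0 -64 87")

```text
clock: 1.85
tcp_pos: [0.5133, 0.0868, 0.3186]
eef_rot: [1.973, 0.454, -1.973]
wrist_force: [-0.4, 0.2, 0.6]
grip_width: 1.001
```

Call:
apply_moves(commands="-5 5 0 0 0 -8 87;-15 10 0 0 0 -16 87;-15 15 0 0 0 -23 87;-15 15 0 0 0 -23 60;-15 15 0 0 0 -23 50;-15 15 0 0 0 -23 50;-15 15 0 0 0 -23 50;-15 15 0 0 0 -23 50")

```text
clock: 2.65
tcp_pos: [0.4984, 0.1014, 0.3185]
eef_rot: [2.198, 0.056, -2.198]
wrist_force: [0.5, 0.6, -0.7]
grip_width: 0.637
```

Run:
```python
from h import *
o=telemetry.get_obs(); print(o['joints'].round(3),o['tcp_pos'],R.from_rotvec(o['eef_rot']).as_matrix().round(3))
shot('wrist','w2');
```

```text
[-0.325  0.108  0.048  1.763 -0.008  1.27  -1.798] [0.49844678 0.10143409 0.31845161] [[-0.     0.048 -0.999]
 [ 0.003 -0.999 -0.048]
 [-1.    -0.003 -0.   ]]
```

View pics/w2.png

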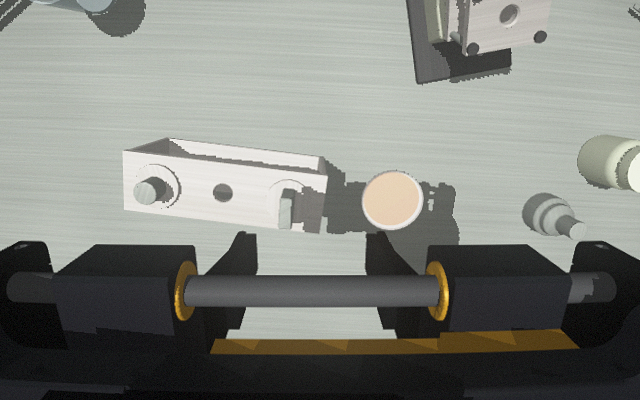

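The wrist view shows the spare's round knob at (147,192) and an empty middle hole at (222,192). The target's flat grip is at (287,210): it is a narrow flat bar, and the side view shows a longer shaft. I'll enlarge it to confirm.

Run:
```python
from h import *
crop('w2',115,130,335,240,3,'c5'); crop('w2',255,165,335,240,8,'c6')
s=load('w2')
for uv in [(287,196),(285,205),(292,228),(283,180),(147,192),(222,192)]: print(uv,pt(s,*uv).round(4))
```

```text
(287, 196) [0.4733 0.1257 0.159 ]
(285, 205) [0.4658 0.127  0.1658]
(292, 228) [0.4226 0.1212 0.1194]
(283, 180) [0.4813 0.1326 0.1256]
(147, 192) [0.4692 0.2717 0.155 ]
(222, 192) [0.427  0.2323 0.0011]
```

View pics/c5.png

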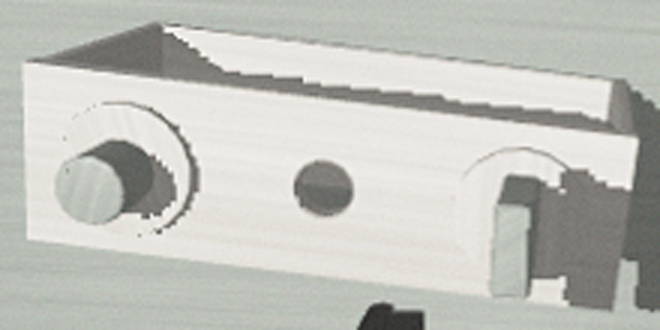

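View pics/c6.png

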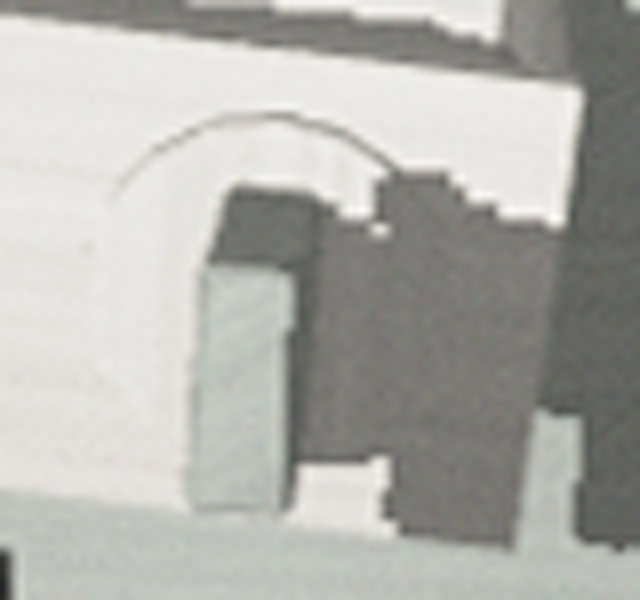

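Run:
```python
from h import *
s=load('w2')
f=lambda a,k,o:(np.array(a)+.5)/k-.5+o
q=f([(205,265),(296,265),(284,510),(190,509)],8,[255,165])
W=np.array([onz(s,*p,.165) for p in q]); print(W.round(4)); print('centre',W.mean(0).round(4))
a=(W[0]+W[1])/2-(W[2]+W[3])/2; print('len',np.linalg.norm(a),np.linalg.norm(W[0]-W[1]),np.linalg.norm(W[3]-W[2]),'ang',np.degrees(np.arctan2(a[1],a[0])))
e=W[0]-W[3]; g=W[1]-W[2]; print(np.degrees(np.arctan2(e[1],e[0])),np.degrees(np.arctan2(g[1],g[0])))
# cross-check by depth: grip top points
c=cloud(s); m=(c[...,2]>.160)&(c[...,2]<.170)&(abs(c[...,1]-.123)<.05); P=c[m][:,:2].astype(np.float32)
print(len(P),cv2.minAreaRect(P))
# rack plate
m=(c[...,2]>.116)&(c[...,2]<.1235)&(c[...,0]<.6)&(c[...,1]>.05); P=c[m][:,:2].astype(np.float32); print(cv2.minAreaRect(P))
h=[onz(s,222,192,.12)]; print(h)
o=telemetry.get_obs(); print(o['tcp_pos'])
```

```text
[[0.473  0.1321 0.165 ]
 [0.4735 0.1207 0.165 ]
 [0.4406 0.1212 0.165 ]
 [0.4402 0.1333 0.165 ]]
centre [0.4568 0.1268 0.165 ]
len 0.032876466064221094 0.01137290322505771 0.012067439220517439 ang -1.452553268963889
-2.0642034604294017 -0.842236493386638
409 ((0.4566929340362549, 0.12639710307121277), (0.013167399913072586, 0.03346965089440346), 88.23716735839844)
((0.46202605962753296, 0.2020781934261322), (0.2305220067501068, 0.07124046236276627), 85.54277038574219)
[array([0.46258048, 0.20186966, 0.12      ])]
[0.49842393 0.10147121 0.31845425]
```

Call:
apply_moves(commands="-20 12 0 0 0 -4.3 50;-42 25 -30 0 0 -4.3 50;-42 25 -70 0 0 -4.3 50;-42 25 -100 0 0 -4.3 50;-42 25 -115 0 0 -4.3 50;-42 25 -115 0 0 -4.3 50;-42 25 -115 0 0 -4.3 50;-42 25 -115 0 0 -4.3 50")

```text
clock: 3.5
tcp_pos: [0.4575, 0.1268, 0.2048]
eef_rot: [-2.209, 0.026, 2.203]
wrist_force: [0.0, 0.2, -0.1]
grip_width: 0.581
```

Run:
```python
from h import *
o=telemetry.get_obs(); print(o['tcp_pos'],R.from_rotvec(o['eef_rot']).as_matrix().round(3))
shot('wrist','w3');
```

```text
[0.45745899 0.12677836 0.20476258] [[ 0.003 -0.027 -1.   ]
 [ 0.004 -1.     0.027]
 [-1.    -0.004 -0.002]]
```

View pics/w3.png

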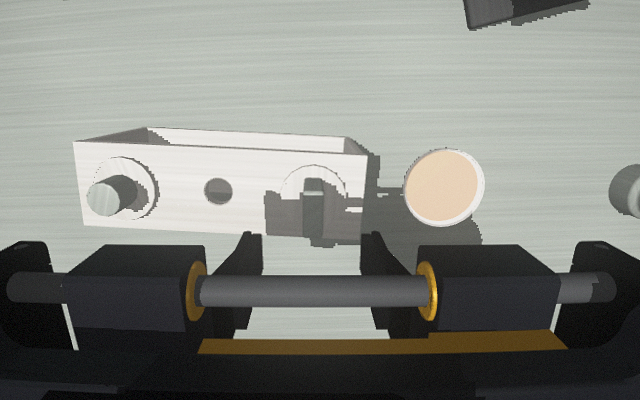

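The wrist view has the grip at (313,213), centred between the fingers. I'll descend and close.

Call:
apply_moves(commands="-1 0 -20 0 0 0 50;-1 0 -40 0 0 0 50;-1 0 -58 0 0 0 50;-1 0 -58 0 0 0 50;-1 0 -58 0 0 0 50;-1 0 -58 0 0 0 10;-1 0 -58 0 0 0 5;-1 0 -58 0 0 0 5", force=30)

```text
clock: 4.35
tcp_pos: [0.4569, 0.127, 0.1475]
eef_rot: [-2.21, 0.025, 2.201]
wrist_force: [-0.7, -0.9, -0.2]
grip_width: 0.388
```

Call:
apply_moves(commands="0 0 0 0 0 0 5;0 0 0 0 0 0 5;0 0 0 0 0 0 5;0 0 0 0 0 0 5;0 0 5 0 0 0 5;0 0 10 0 0 0 5;0 0 20 0 0 0 5;0 0 30 0 0 0 5")

```text
clock: 5.15
tcp_pos: [0.4569, 0.1271, 0.1783]
eef_rot: [-2.21, 0.025, 2.201]
wrist_force: [-0.4, 0.7, -0.8]
grip_width: 0.059
```

Run:
```python
from h import *
o=telemetry.get_obs(); print(o['tcp_pos'],o['wrist_force'],o['grip_width'])
shot('wrist','w4');shot('side','side4'); crop('side4',180,130,340,265,5,'c7')
```

```text
[0.45687964 0.12712466 0.17834875] [-0.40522727  0.65958032 -0.81380076] 0.05904024218890223
```

View pics/w4.png

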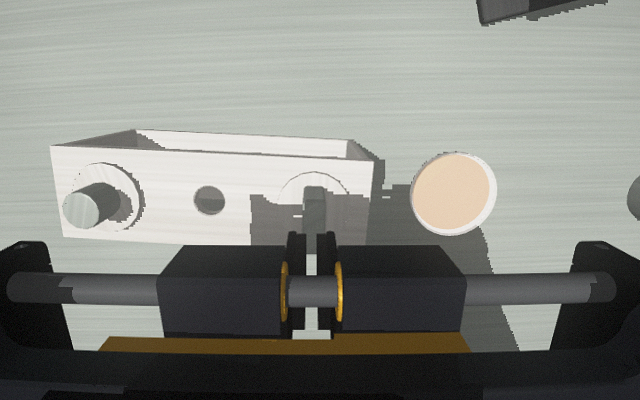

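View pics/c7.png

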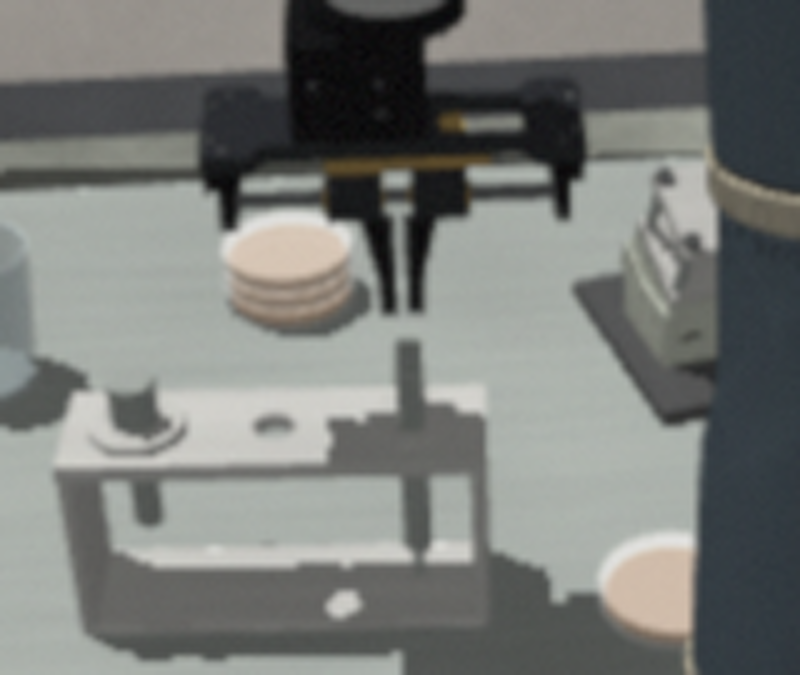

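The fingers were still closing when I lifted, so the spindle is still in the rack, untouched. I'll reopen, go down and give them more time.

Call:
apply_moves(commands="0 0 10 0 0 0 36;0 0 10 0 0 0 36;0 0 10 0 0 0 36;0 0 10 0 0 0 36;0 0 10 0 0 0 36;0 0 10 0 0 0 36;0 0 10 0 0 0 36;0 0 10 0 0 0 36")

```text
clock: 6.05
tcp_pos: [0.4581, 0.1275, 0.1893]
eef_rot: [-2.213, 0.023, 2.197]
wrist_force: [0.4, 0.7, 0.1]
grip_width: 0.416
```

Call:
apply_moves(commands="0 0 -20 0 0 0 36;0 0 -41 0 0 0 36;0 0 -41 0 0 0 20;0 0 -41 0 0 0 5;0 0 -41 0 0 0 5;0 0 -41 0 0 0 5;0 0 -41 0 0 0 5;0 0 -41 0 0 0 5")

```text
clock: 6.85
tcp_pos: [0.4584, 0.1275, 0.1488]
eef_rot: [-2.214, 0.023, 2.196]
wrist_force: [0.6, 0.6, -0.1]
grip_width: 0.065
```

Call:
apply_moves(commands="0 0 0 0 0 0 5;0 0 0 0 0 0 5;0 0 0 0 0 0 5;0 0 0 0 0 0 5;0 0 0 0 0 0 5;0 0 0 0 0 0 5;0 0 0 0 0 0 5;0 0 0 0 0 0 5")

```text
clock: 7.65
tcp_pos: [0.4584, 0.1276, 0.1487]
eef_rot: [-2.214, 0.023, 2.196]
wrist_force: [0.7, 1.0, -0.4]
grip_width: 0.059
```

Run:
```python
from h import *
shot('wrist','w5');shot('side','side5');shot('scene','scene5'); crop('side5',180,130,340,265,5,'c8');crop('scene5',320,120,450,220,6,'c9')
s=load('w5'); o=telemetry.get_obs()
t=o['tcp_pos']; print(t, proj(s,[t,t-[0,0,.017]]), s['T'].round(3))
print(proj(s,[[.4568,.1268,.165]]))
```

```text
[0.4583173  0.12756077 0.14874904] [[312.00551044 236.74657142]
 [312.10554384 225.74793724]] [[-0.027  0.961  0.275  0.534]
 [-1.    -0.024 -0.014  0.125]
 [-0.006 -0.276  0.961  0.329]
 [ 0.     0.     0.     1.   ]]
[[313.449471   251.79432833]]
```

View pics/w5.png

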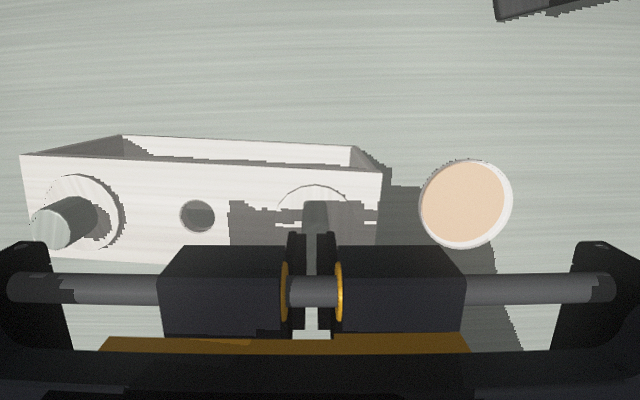

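View pics/c8.png

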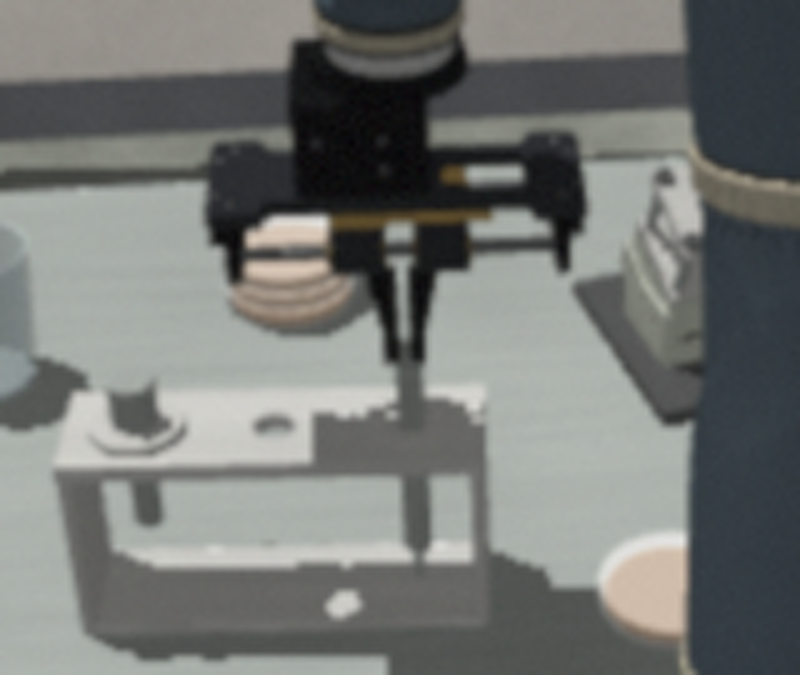

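View pics/c9.png

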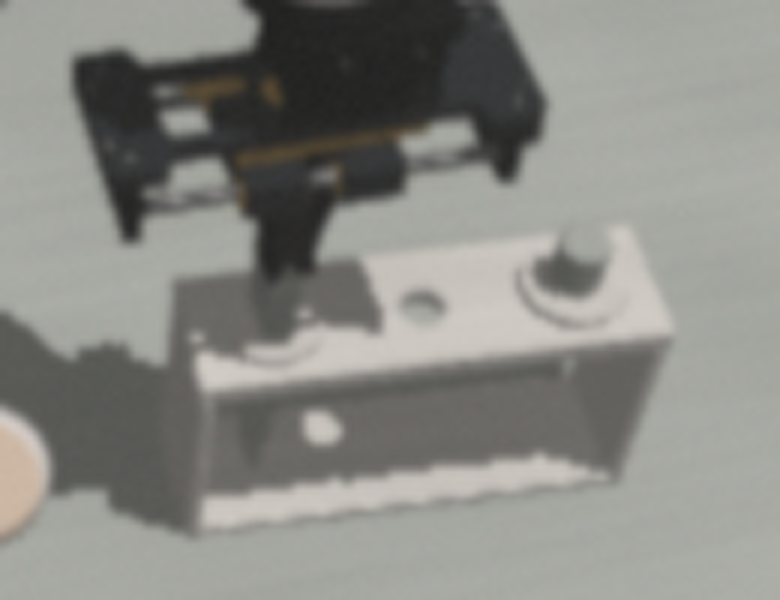

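Run:
```python
from h import *
for n in ['side5','side4']:
    s=load(n); z=.1487 if n=='side5' else .1783
    P=np.array([[.4583,.1276,z-.017],[.4583,.1276,z],[.4568,.1268,.165],[.4568,.1268,.125],[.44,.1268,.165],[.44,.1268,.125]])
    print(n,((proj(s,P)-[180,130])*5).round(0).tolist())
s=load('scene5');print(((proj(s,P)-[320,120])*6).round(0).tolist())
s=load('side5')
for v in range(188,222,2): print(v,[pt(s,u,v).round(3).tolist() for u in (258,261,265)])
```

```text
side5 [[403.0, 402.0], [402.0, 377.0], [402.0, 354.0], [405.0, 414.0], [403.0, 371.0], [407.0, 432.0]]
side4 [[401.0, 358.0], [399.0, 332.0], [402.0, 354.0], [405.0, 414.0], [403.0, 371.0], [407.0, 432.0]]
[[280.0, 265.0], [283.0, 241.0], [278.0, 258.0], [270.0, 314.0], [267.0, 232.0], [259.0, 288.0]]
188 [[0.45, 0.131, 0.211], [0.451, 0.123, 0.21], [0.449, 0.113, 0.21]]
190 [[0.448, 0.132, 0.205], [0.449, 0.124, 0.204], [0.445, 0.113, 0.206]]
192 [[0.451, 0.132, 0.197], [0.456, 0.124, 0.193], [0.447, 0.114, 0.199]]
194 [[0.449, 0.132, 0.192], [0.451, 0.124, 0.191], [0.734, 0.106, 0.001]]
196 [[0.449, 0.132, 0.186], [0.449, 0.125, 0.186], [0.721, 0.106, 0.002]]
198 [[0.45, 0.133, 0.179], [0.468, 0.125, 0.166], [0.711, 0.107, 0.0]]
200 [[0.449, 0.133, 0.173], [0.457, 0.125, 0.167], [0.701, 0.108, -0.001]]
202 [[0.687, 0.132, 0.002], [0.45, 0.125, 0.166], [0.685, 0.108, 0.002]]
204 [[0.675, 0.132, 0.002], [0.443, 0.126, 0.164], [0.677, 0.109, -0.0]]
206 [[0.659, 0.133, 0.005], [0.44, 0.126, 0.159], [0.665, 0.11, -0.0]]
208 [[0.48, 0.134, 0.125], [0.439, 0.126, 0.154], [0.476, 0.115, 0.127]]
210 [[0.47, 0.135, 0.125], [0.441, 0.127, 0.146], [0.465, 0.115, 0.127]]
212 [[0.458, 0.135, 0.127], [0.439, 0.127, 0.14], [0.459, 0.116, 0.125]]
214 [[0.453, 0.135, 0.124], [0.439, 0.127, 0.133], [0.444, 0.116, 0.129]]
216 [[0.44, 0.136, 0.127], [0.44, 0.128, 0.126], [0.44, 0.117, 0.125]]
218 [[0.432, 0.136, 0.126], [0.432, 0.128, 0.126], [0.434, 0.117, 0.123]]
220 [[0.43, 0.136, 0.121], [0.43, 0.128, 0.12], [0.428, 0.118, 0.121]]
```

Run:
```python
from h import *
o=telemetry.get_obs(); print(o['joints'].round(3)); Rt=R.from_rotvec(o['eef_rot']).as_matrix()
s=load('w5')
for uv in [(297,236),(297,240),(300,250),(326,236),(327,242),(290,270),(311,290),(313,215)]: print(uv,s['d'][uv[1],uv[0]],pt(s,*uv).round(3),(Rt.T@(pt(s,*uv)-o['tcp_pos'])).round(4))
print([a for a in dir(manip) if a[0]!='_'])
for a in dir(manip):
    if a[0]!='_': print(a,getattr(manip,a))
for n in('scene5','side5','w5'):
    s=load(n); c=cloud(s); L=(c-o['tcp_pos'])@Rt
    m=(abs(L[...,1])<.03)&(abs(L[...,2])<.03)&(L[...,0]>-.08)&(c[...,2]>.168)
    dark=s['p'].max(-1)<70
    print(n,(m&dark).sum(), L[m&dark].max(0).round(4),L[m&dark].min(0).round(4), c[m&dark][:,2].min())
```

```text
[-0.368  0.204  0.011  2.063 -0.006  0.864 -1.951]
(297, 236) 0.17163338 [0.468 0.135 0.17 ] [-0.0207 -0.0075 -0.0093]
(297, 240) 0.1666056 [0.468 0.134 0.175] [-0.0259 -0.0073 -0.0095]
(300, 250) 0.15691929 [0.467 0.133 0.185] [-0.0361 -0.0055 -0.0091]
(326, 236) 0.16819337 [0.469 0.12  0.173] [-0.0239  0.0067 -0.0107]
(327, 242) 0.16122344 [0.469 0.12  0.18 ] [-0.0311  0.0069 -0.0108]
(290, 270) 0.13582142 [0.469 0.136 0.207] [-0.0576 -0.0088 -0.0108]
(311, 290) 0.086044386 [0.488 0.127 0.253] [-0.1037 -0.0005 -0.0304]
(313, 215) 0.18493101 [0.473 0.127 0.154] [-0.0052  0.0005 -0.0147]
['IKError', 'tip_reach']
IKError <class 'station.IKError'>
tip_reach 0.017
scene5 107 [-0.0194  0.0146  0.0063] [-0.0758 -0.0141 -0.0142] 0.1681902648315321
side5 132 [-0.0197  0.0174  0.0159] [-0.0775 -0.0166 -0.0077] 0.16843697192932283
w5 2245 [-0.0193  0.0106  0.0107] [-0.08   -0.0117 -0.0117] 0.16806373498157928
```

All three cameras put the real fingertips about 20 mm behind the reported TCP, not 17 mm ahead of it. The fingers closed just above the grip, which explains the 5 mm closure. The reported TCP is therefore about 37 mm too far ahead along the tool, and I'll correct for that. Next I'll reopen and descend with a check.

Call:
apply_moves(commands="0 0 3 0 0 0 36;0 0 3 0 0 0 36;0 0 3 0 0 0 36;0 0 3 0 0 0 36;0 0 3 0 0 0 36;0 0 3 0 0 0 36;-1 0 -10 0 0 0 36;-1 0 -20 0 0 0 36")

```text
clock: 8.6
tcp_pos: [0.4573, 0.1275, 0.1283]
eef_rot: [-2.214, 0.023, 2.196]
wrist_force: [0.4, -0.3, -0.4]
grip_width: 0.411
```

Run:
```python
from h import *
o=telemetry.get_obs(); Rt=R.from_rotvec(o['eef_rot']).as_matrix(); print(o['tcp_pos'],o['wrist_force'])
for n in('scene','side','wrist'):
    p,d,m=shot(n,n+'6'); s=load(n+'6'); c=cloud(s); L=(c-o['tcp_pos'])@Rt
    k=(abs(L[...,1])<.05)&(abs(L[...,2])<.03)&(L[...,0]>-.08)&(c[...,2]>.13)&(s['p'].max(-1)<60)
    print(n,k.sum(), np.percentile(L[k],[1,99],axis=0).round(4).tolist(),L[k].max(0),c[k][:,2].min())
crop('side6',180,130,340,265,5,'c10')
```

```text
[0.45725356 0.1275201  0.12833764] [ 0.36948966 -0.32772776 -0.37826553]
scene 90 [[-0.0737, -0.0287, -0.0142], [-0.0218, 0.0293, 0.0018]] [-0.02152806  0.02974477  0.00346103] 0.1500872416822493
side 107 [[-0.0772, -0.0307, -0.0011], [-0.0219, 0.032, 0.0142]] [-0.02171427  0.03218     0.01585886] 0.14982949574161553
wrist 3673 [[-0.0793, -0.0293, -0.0103], [-0.0186, 0.0289, 0.0104]] [-0.01626905  0.03064803  0.01234811] 0.14479960509505455
```

View pics/c10.png

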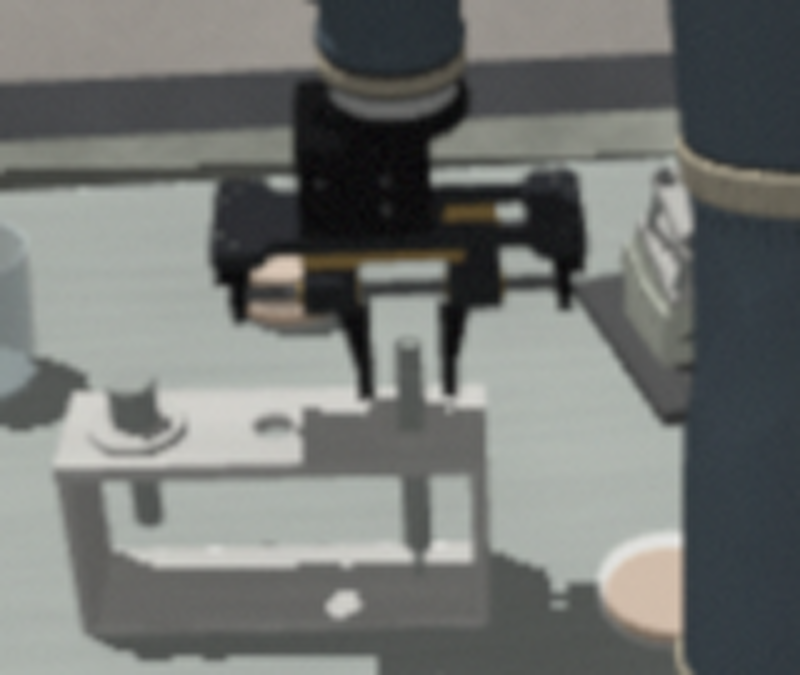

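View pics/wrist6.png

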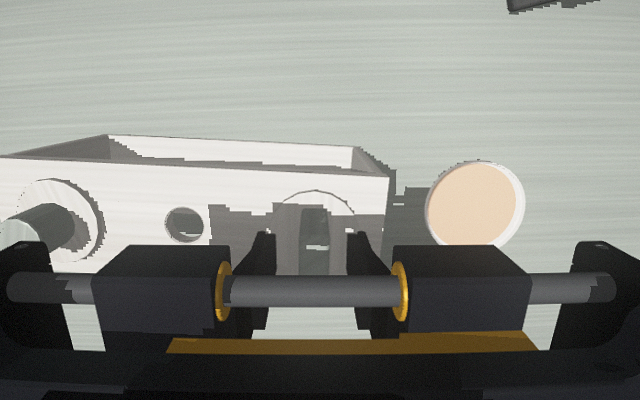

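Call:
apply_moves(commands="0 -0.5 -8 0 0 0 36;0 -0.5 -15 0 0 0 36;0 -0.5 -15 0 0 0 20;0 -0.5 -15 0 0 0 5;0 -0.5 -15 0 0 0 5;0 -0.5 -15 0 0 0 5;0 -0.5 -15 0 0 0 5;0 -0.5 -15 0 0 0 5", force=30)

```text
clock: 9.55
tcp_pos: [0.457, 0.1267, 0.1133]
eef_rot: [-2.213, 0.024, 2.198]
wrist_force: [-0.1, -1.4, 0.9]
grip_width: 0.16
```

Call:
apply_moves(commands="0 0 0 0 0 0 5;0 0 0 0 0 0 5;0 0 0 0 0 0 5;0 0 5 0 0 0 5;0 0 10 0 0 0 5;0 0 20 0 0 0 5;0 0 30 0 0 0 5;0 0 30 0 0 0 5")

```text
clock: 10.35
tcp_pos: [0.4583, 0.1272, 0.1452]
eef_rot: [-2.216, 0.023, 2.193]
wrist_force: [-0.3, 0.8, -4.2]
grip_width: 0.158
```

Gripped: the opening reads 13.9 mm and there is about 4 N on the wrist. Next I'll lift clear and compute the entry pose.

Call:
apply_moves(commands="0 0 30 0 0 0 5;0 0 60 0 0 0 5;0 0 95 0 0 0 5;0 0 130 0 0 0 5;0 0 165 0 0 0 5;0 0 175 0 0 0 5;0 0 175 0 0 0 5;0 0 175 0 0 0 5", force=40)

```text
clock: 11.15
tcp_pos: [0.4572, 0.1268, 0.3182]
eef_rot: [-2.213, 0.024, 2.197]
wrist_force: [-1.1, 0.6, -4.4]
grip_width: 0.16
```

```bash
cat >> h.py <<'E'
CR=(0.6931,-0.0778,0.2437)
TIP=0.0983
def goal(s,th,dx=0,dy=0,cr=CR):
    """TCP pose with tip at height s on axis, spindle yaw th(deg) from cradle x"""
    o,C=cradle(*cr); X=C@R.from_euler('z',th,degrees=True).as_matrix()
    Rt=np.c_[-X[:,2],-X[:,1],-X[:,0]]
    return o+C@[dx,dy,s+TIP],Rt
def delta(s,th,dx=0,dy=0,cr=CR):
    o=telemetry.get_obs(); p,Rt=goal(s,th,dx,dy,cr); R0=R.from_rotvec(o['eef_rot'])
    return ((p-o['tcp_pos'])*1e3).round(1),np.degrees((R.from_matrix(Rt)*R0.inv()).as_rotvec()).round(1)
def insp(cr=CR):
    o=telemetry.get_obs(); Rt=R.from_rotvec(o['eef_rot']).as_matrix(); oo,C=cradle(*cr)
    tip=C.T@(o['tcp_pos']+Rt[:,0]*TIP-oo); sx=C.T@-Rt[:,2]
    print('t',round(o['clock'],2),'tip',(tip*1e3).round(1),'axis',(C.T@-Rt[:,0]).round(3),'th',np.degrees(np.arctan2(sx[1],sx[0])).round(1),'F cradle',(C.T@o['wrist_force']).round(1),'M',o['moment'].round(2),'grip',round(o['grip_width']*87,1),'j',o['joints'].round(2))
E
python3 - <<'E'
from h import *
insp(); shot('wrist','w7')
print(goal(.095,-15)); 
for th in (-50,-15,0): print(th,delta(.12,th),delta(.095,th))
E
```

```text
t 11.15 tip [-96.2 255.8 223.3] axis [ 0.399 -0.003  0.917] th -16.8 F cradle [-2.7  0.8 -3.6] M [ 0.04  0.14 -0.05] grip 13.9 j [-0.37  0.04  0.02  1.83 -0.    1.26 -1.95]
(array([ 0.61680095, -0.09677114,  0.23158834]), array([[ 0.39471832,  0.00361651, -0.91879506],
       [ 0.09814349, -0.99443698,  0.03824862],
       [-0.91354546, -0.10527119, -0.39287743]]))
-50 (array([ 149.9, -226. ,  -63.4]), array([ 12.5, -20.4, -34. ])) (array([ 159.7, -223.5,  -86.2]), array([ 12.5, -20.4, -34. ]))
-15 (array([ 149.9, -226. ,  -63.4]), array([  5.4, -22.9,   0.5])) (array([ 159.7, -223.5,  -86.2]), array([  5.4, -22.9,   0.5]))
0 (array([ 149.9, -226. ,  -63.4]), array([  2.3, -23.6,  15.2])) (array([ 159.7, -223.5,  -86.2]), array([  2.3, -23.6,  15.2]))
```

View pics/w7.png

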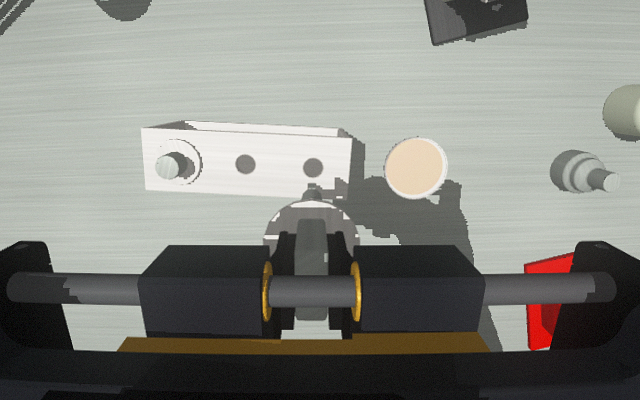

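The spindle is in the hand (disc at (312,225)) and its rack hole at (313,168) is empty. Moving over the stand with the tilt.

Call:
apply_moves(commands="20 -30 0 0.7 -3 0;")

```text
invalid input
```

Call:
apply_moves(commands="20 -30 0 0.7 -3 0 5;40 -60 0 1.4 -6 0 5;60 -90 0 2.1 -9 0.1 5;80 -120 0 2.8 -12 0.2 5;100 -150 0 3.5 -15 0.3 5;120 -180 0 4.2 -18 0.4 5;140 -210 0 4.9 -21 0.5 5;150 -226 0 5.4 -22.9 0.5 5")

```text
clock: 12.0
tcp_pos: [0.6061, -0.1029, 0.3146]
eef_rot: [-2.546, -0.088, 1.685]
wrist_force: [-0.1, 0.2, -4.2]
grip_width: 0.157
```

Run:
```python
from h import *
insp(); print(delta(.105,-15))
shot('wrist','w8');shot('scene','scene8');shot('side','side8'); crop('scene8',240,150,400,320,4,'c11')
insp()
```

```text
t 12.0 tip [ 22.5  -3.5 175.7] axis [0.004 0.001 1.   ] th -15.2 F cradle [-1.8  0.2 -3.8] M [-0.11  1.    0.05] grip 13.6 j [-0.05  0.1   0.26  1.85 -0.27  0.84 -1.24]
(array([  6.7,   5.1, -73.9]), array([ 0.1, -0.2,  0.2]))
t 12.15 tip [ 22.   -1.  175.7] axis [ 0.007 -0.001  1.   ] th -15.2 F cradle [-1.6  0.9 -3.9] M [-0.11  0.92  0.05] grip 13.7 j [-0.05  0.1   0.26  1.85 -0.27  0.84 -1.24]
```

View pics/w8.png

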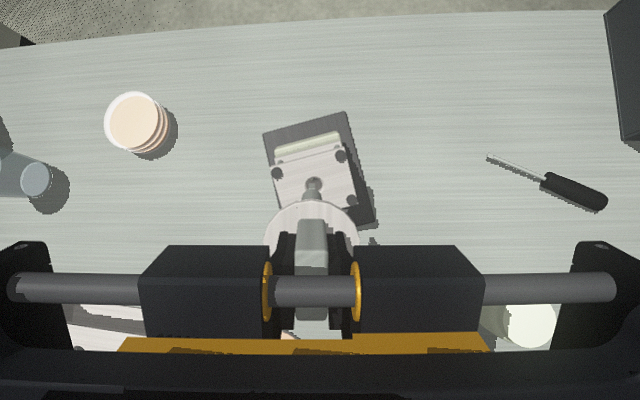

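View pics/c11.png

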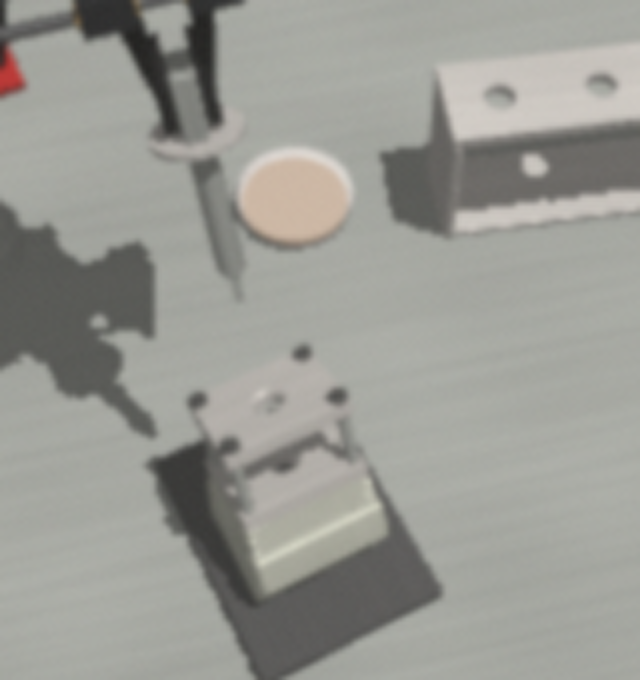

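```bash
cat >> h.py <<'E'
def predict(n,TIPoff=TIP):
    o=telemetry.get_obs(); Rt=R.from_rotvec(o['eef_rot']).as_matrix(); s=load(n)
    return proj(s,[o['tcp_pos']+Rt@[k,0,0] for k in (TIP,TIP-.016,TIP-.105)])
E
python3 - <<'E'
from h import *
crop('scene8',280,160,340,280,6,'c12')
print((predict('scene8')-[280,160])*6)
s=load('scene8'); o,C=cradle(*CR)
print('holes',(proj(s,[o+C@[0,0,.08],o+C@[0,0,.03]])-[280,160])*6)
crop('w8',255,100,385,220,6,'c13')
print((predict('w8')-[255,100])*6,(proj(load('w8'),[o+C@[0,0,.08]])-[255,100])*6)
E
```

```text
[[130.74815963 374.37686766]
 [121.72875903 340.29704531]
 [ 68.05892866 137.62857842]]
holes [[162.31604672 536.12705699]
 [186.83021792 627.2187331 ]]
[[323.74178734 544.47385718]
 [323.19714125 577.43868972]
 [318.56456833 858.73974398]] [[351.7795385  513.12752869]]
```

View pics/c12.png

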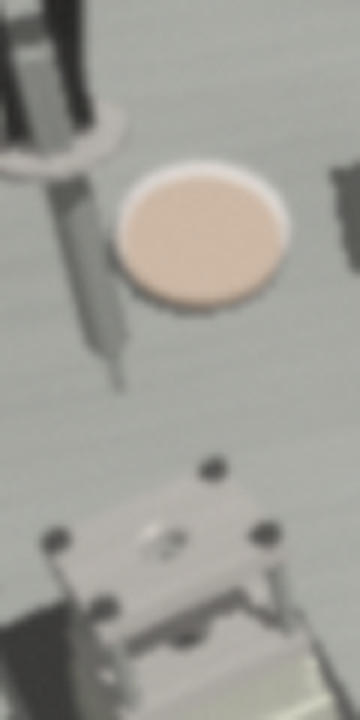

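View pics/c13.png

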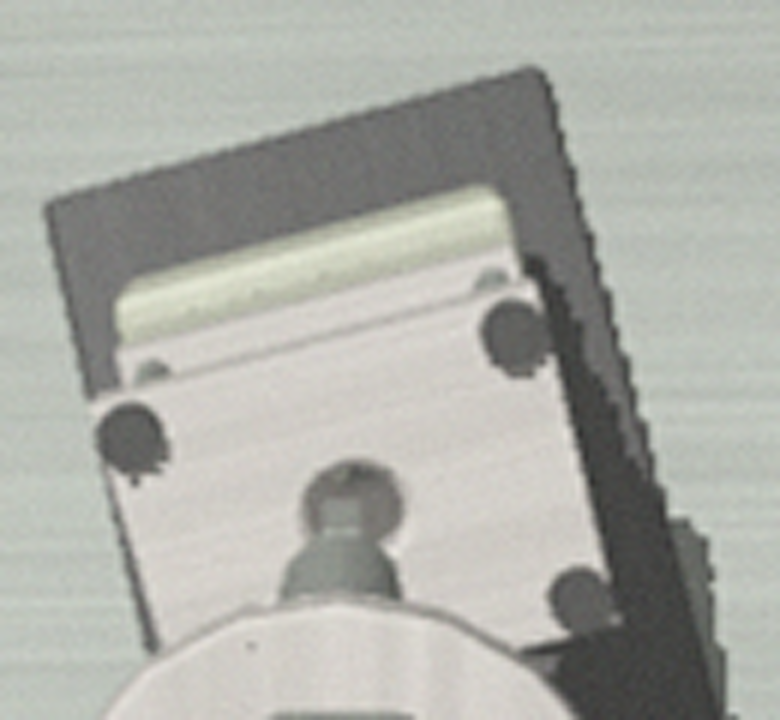

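Run:
```python
from h import *
insp();shot('wrist','w9');insp();shot('scene','scene9')
o,C=cradle(*CR)
crop('scene9',270,160,340,280,6,'c14'); crop('w9',255,120,375,240,6,'c15')
print((predict('scene9')-[270,160])*6)
print((predict('w9')-[255,120])*6,(proj(load('w9'),[o+C@[0,0,.08]])-[255,120])*6)
# disc rim prediction
ob=telemetry.get_obs(); Rt=R.from_rotvec(ob['eef_rot']).as_matrix()
P=[ob['tcp_pos']+Rt@[TIP-.110,.026*np.cos(a),.026*np.sin(a)] for a in np.linspace(0,2*np.pi,5)]
print((proj(load('w9'),P)-[255,120])*6)
```

```text
t 12.15 tip [ 22.   -1.  175.7] axis [ 0.007 -0.001  1.   ] th -15.2 F cradle [-1.6  0.9 -3.9] M [-0.11  0.92  0.05] grip 13.7 j [-0.05  0.1   0.26  1.85 -0.27  0.84 -1.24]
t 12.2 tip [ 23.1   0.9 175.9] axis [ 0.006 -0.002  1.   ] th -15.0 F cradle [-0.8  0.9 -4. ] M [-0.11  0.93  0.05] grip 13.6 j [-0.05  0.1   0.26  1.85 -0.27  0.84 -1.24]
[[199.15104528 372.80289891]
 [190.09348324 338.64106367]
 [136.20275577 135.50241833]]
[[317.00151948 408.41816208]
 [316.19145642 441.18546941]
 [309.28994474 721.31180698]] [[364.9499739  385.47181867]]
[[ 606.66520662  743.06737087]
 [ 311.07095324 1006.19585497]
 [  10.89934056  745.77593705]
 [ 306.20385714  459.34581946]
 [ 606.66520662  743.06737087]]
```

View pics/c14.png

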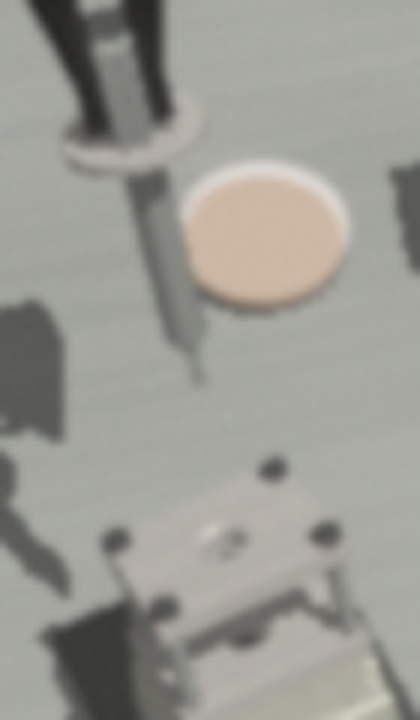

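View pics/c15.png

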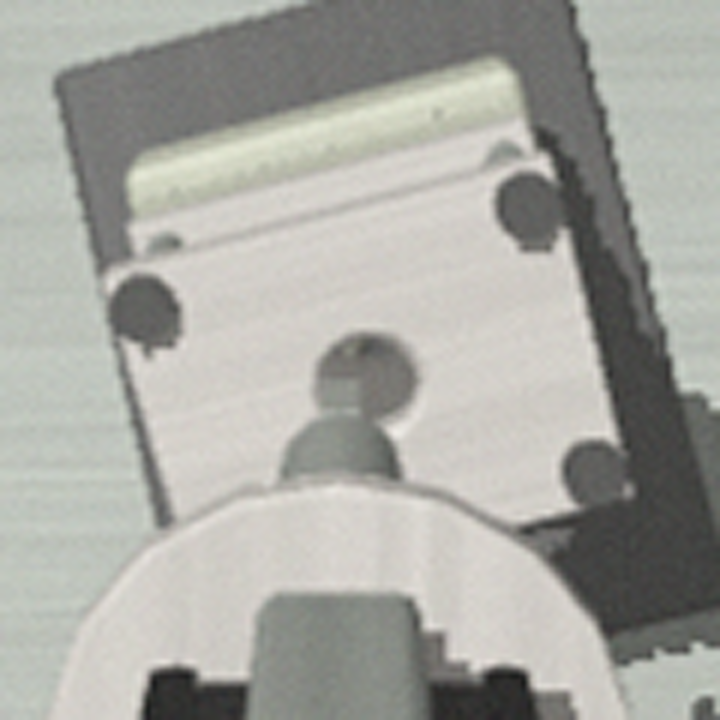

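```bash
cat >> h.py <<'E'
_w=dict(load('wrist0')); _R0=R.from_rotvec([1.20813303,1.21065101,-1.21066816]).as_matrix(); _t0=np.array([6.74362589e-01,1.07e-05,2.04061897e-01])
_T=np.eye(4);_T[:3,:3]=_R0.T@_w['T'][:3,:3];_T[:3,3]=_R0.T@(_w['T'][:3,3]-_t0)
TW=dict(K=_w['K'],D=_w['D'],T=_T)   # wrist cam in tool frame
E
python3 - <<'E'
from h import *
print(TW['T'].round(4))
for t in (.0983,.0983-.016,.0983-.018): print(t,proj(TW,[[t,0,0]]))
P=[[TIP-.110,.026*np.cos(a),.026*np.sin(a)] for a in np.linspace(0,2*np.pi,5)]; print(proj(TW,P))
P=[[TIP-.150,a*.007,b*.017] for a in (-1,1) for b in (-1,1)]; print('griptop',proj(TW,P))
insp()
E
```

```text
[[-3.000e-04  2.831e-01 -9.591e-01 -1.797e-01]
 [ 1.000e+00  0.000e+00 -3.000e-04 -4.000e-04]
 [-0.000e+00 -9.591e-01 -2.831e-01 -7.840e-02]
 [ 0.000e+00  0.000e+00  0.000e+00  1.000e+00]]
0.0983 [[311.37889207 190.56976525]]
0.0823 [[311.4060803  196.10531632]]
0.0803 [[311.40969396 196.84124908]]
[[360.97344811 247.20299205]
 [311.6272812  290.47594917]
 [262.33180756 247.21399949]
 [311.68752488 200.13100304]
 [360.97344811 247.20299205]]
griptop [[294.50525242 251.03530005]
 [295.66189448 322.36905871]
 [329.27295717 251.03079112]
 [327.98407713 322.36137569]]
t 12.25 tip [ 24.1   1.8 176.3] axis [ 0.005 -0.003  1.   ] th -14.9 F cradle [-0.7  0.5 -3.1] M [-0.13  0.89 -0.01] grip 14.0 j [-0.05  0.1   0.26  1.85 -0.27  0.84 -1.24]
```

The spindle matches its expected place in the tool frame. I'll align on the axis and turn to one end of the search range (θ ≈ −70°) before inserting.

Run:
```python
from h import *
insp()
for th in (-40,-70): print(th,delta(.115,th),delta(.1,th))
```

```text
t 12.25 tip [ 24.1   1.8 176.3] axis [ 0.005 -0.003  1.   ] th -14.9 F cradle [-0.7  0.5 -3.1] M [-0.13  0.89 -0.01] grip 14.0 j [-0.05  0.1   0.26  1.85 -0.27  0.84 -1.24]
-40 (array([  2.8,  -0.9, -65.9]), array([  9.8,   2.2, -23. ])) (array([  8.8,   0.6, -79.7]), array([  9.8,   2.2, -23. ]))
-70 (array([  2.8,  -0.9, -65.9]), array([ 21.6,   5.2, -50.4])) (array([  8.8,   0.6, -79.7]), array([ 21.6,   5.2, -50.4]))
```

Call:
apply_moves(commands="0 0 -10 2.8 0.7 -6.5 5;1 0 -20 5.6 1.4 -13 5;1 0 -30 8.4 2 -19.5 5;2 0 -40 11.2 2.7 -26 5;2 -1 -50 14 3.4 -32.5 5;3 -1 -60 16.8 4.1 -39 5;3 -1 -66 19.5 4.7 -45.5 5;3 -1 -66 21.6 5.2 -50.4 5")

```text
clock: 13.05
tcp_pos: [0.6079, -0.0962, 0.2478]
eef_rot: [-1.797, 0.567, 1.259]
wrist_force: [-1.0, 0.1, -2.5]
grip_width: 0.158
```

Run:
```python
from h import *
insp()
print(delta(.1,-70))
```

```text
t 13.05 tip [ -1.5   3.  113.3] axis [ 0.003 -0.004  1.   ] th -70.1 F cradle [-1.9  0.4 -1.9] M [-0.11  0.98 -0.01] grip 13.8 j [-0.13  0.16  0.35  1.95 -0.37  0.7  -2.1 ]
(array([  6.9,  -1. , -11.7]), array([-0.2, -0.2,  0. ]))
```

Call:
apply_moves(commands="3 -1 -4 -0.2 -0.2 0 5;5 -1 -8 -0.2 -0.2 0 5;7 -1 -12 -0.2 -0.2 0 5;7 -1 -12 -0.2 -0.2 0 5;7 -1 -12 -0.2 -0.2 0 5;7 -1 -12 -0.2 -0.2 0 5;7 -1 -12 -0.2 -0.2 0 5;7 -1 -12 -0.2 -0.2 0 5")

```text
clock: 13.85
tcp_pos: [0.615, -0.0974, 0.2361]
eef_rot: [-1.802, 0.567, 1.255]
wrist_force: [-0.1, 0.7, -2.9]
grip_width: 0.154
```

Run:
```python
from h import *
insp()
print(delta(.085,-70),delta(.06,-70))
shot('wrist','w10');shot('scene','scene10');shot('side','side10');insp()
o,C=cradle(*CR)
for n,x,y in (('scene10',275,200),('w10',260,130)):
    print(n,((predict(n)-[x,y])*6).round(0).tolist(),((proj(load(n),[o+C@[0,0,.08]])-[x,y])*6).round(0).tolist())
crop('scene10',275,200,375,290,6,'c16'); crop('w10',260,130,380,230,6,'c17')
```

```text
t 13.85 tip [ 0.  -0.2 99.9] axis [0. 0. 1.] th -70.0 F cradle [-1.1  0.7 -2.7] M [-0.05  0.9   0.03] grip 13.4 j [-0.12  0.18  0.34  1.95 -0.39  0.67 -2.08]
(array([  5.8,   1.6, -13.6]), array([ 0., -0.,  0.])) (array([ 15.6,   4.1, -36.4]), array([ 0., -0.,  0.]))
t 14.0 tip [-0.1 -0.  99.8] axis [ 0.001 -0.     1.   ] th -70.0 F cradle [-1.2  0.  -3.6] M [-0.07  0.91  0.01] grip 14.2 j [-0.12  0.18  0.34  1.95 -0.39  0.67 -2.08]
scene10 [[182.0, 259.0], [174.0, 228.0], [125.0, 45.0]] [[192.0, 296.0]]
w10 [[306.0, 355.0], [306.0, 387.0], [306.0, 667.0]] [[306.0, 319.0]]
```

View pics/c16.png

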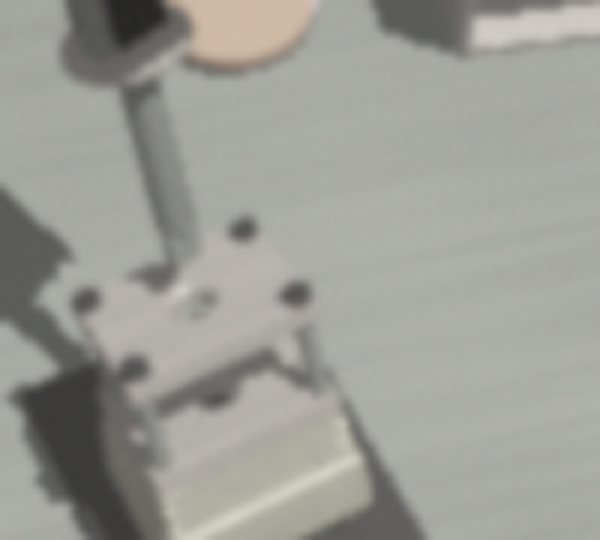

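View pics/c17.png

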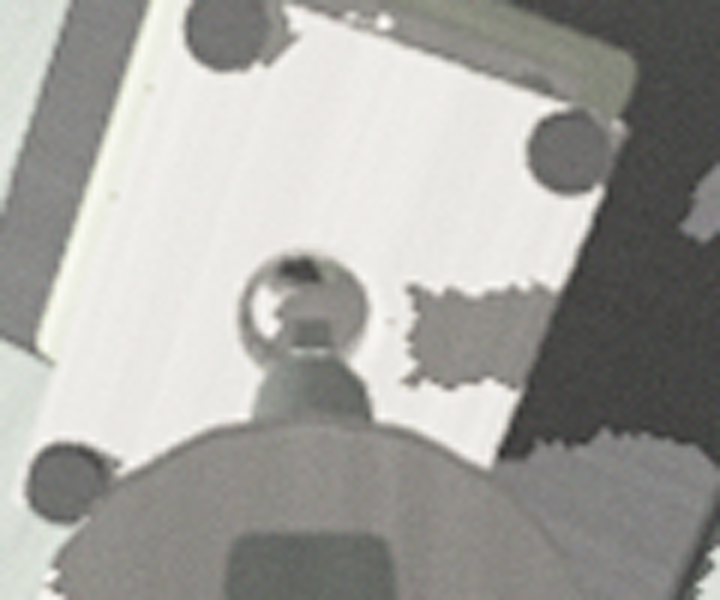

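The wrist crop shows the tang at about (311,335), lined up with the hole at (305,313) to within about 1 mm. I'll insert gently.

Call:
apply_moves(commands="2 0.5 -4.5 0 0 0 5;4 1 -9 0 0 0 5;6 1.5 -13.5 0 0 0 5;8 2 -18 0 0 0 5;10 2.5 -23 0 0 0 5;12 3 -27.5 0 0 0 5;12 3 -27.5 0 0 0 5;12 3 -27.5 0 0 0 5")

```text
clock: 14.8
tcp_pos: [0.6275, -0.0951, 0.2083]
eef_rot: [-1.802, 0.569, 1.253]
wrist_force: [3.4, -2.6, -4.1]
grip_width: 0.158
```

Run:
```python
from h import *
insp()
print(delta(.045,-70))
```

```text
t 14.8 tip [ 0.4 -1.2 69.3] axis [-0.     0.002  1.   ] th -70.0 F cradle [ 0.7 -3.3 -4.8] M [-0.84  0.18 -0.43] grip 13.8 j [-0.11  0.23  0.33  1.96 -0.43  0.62 -2.04]
(array([  9. ,   3.3, -22.4]), array([0.1, 0. , 0.1]))
```

Run:
```python
from h import *
print(delta(.070,-70,0,-.002)); print(delta(.058,-70,0,-.002))
```

```text
(array([-0.4, -1.1,  0.5]), array([0.1, 0. , 0.1]))
(array([  4.4,   0. , -10.5]), array([0.1, 0. , 0.1]))
```

Call:
apply_moves(commands="-0.4 -1.1 0.5 0.1 0 0.1 5;-0.4 -1.1 0.5 0.1 0 0.1 5;1 -1 -3 0.1 0 0.1 5;2 -0.5 -5 0.1 0 0.1 5;3 0 -8 0.1 0 0.1 5;4.4 0 -10.5 0.1 0 0.1 5;4.4 0 -10.5 0.1 0 0.1 5;4.4 0 -10.5 0.1 0 0.1 5")

```text
clock: 15.6
tcp_pos: [0.632, -0.095, 0.1976]
eef_rot: [-1.802, 0.566, 1.255]
wrist_force: [2.6, -2.0, -4.4]
grip_width: 0.158
```

Run:
```python
from h import *
insp()
print(delta(.045,-70,0,-.002))
```

```text
t 15.6 tip [ 0.1 -1.9 57.7] axis [-0.    -0.001  1.   ] th -70.0 F cradle [ 0.1 -2.5 -4.9] M [-0.47  0.28 -0.24] grip 13.8 j [-0.1   0.25  0.32  1.96 -0.46  0.6  -2.02]
(array([  5. ,   1.2, -11.6]), array([-0.,  0., -0.]))
```

Run:
```python
from h import *
print(delta(.058,-70,.0004,-.0028));print(delta(.040,-70,.0004,-.0028))
```

```text
(array([ 0.4, -0.8,  0.4]), array([-0.,  0., -0.]))
(array([  7.5,   1. , -16.1]), array([-0.,  0., -0.]))
```

Call:
apply_moves(commands="0.4 -0.8 0.4 0 0 0 5;2 -0.5 -3 0 0 0 5;3.5 0 -6.5 0 0 0 5;5 0.5 -10 0 0 0 5;6.5 0.8 -13.5 0 0 0 5;7.5 1 -16 0 0 0 5;7.5 1 -16 0 0 0 5;7.5 1 -16 0 0 0 5")

```text
clock: 16.4
tcp_pos: [0.6393, -0.0938, 0.1812]
eef_rot: [-1.801, 0.566, 1.256]
wrist_force: [0.7, -1.1, -3.7]
grip_width: 0.159
```

Run:
```python
from h import *
insp()
print(delta(.028,-70,.0004,-.0028))
shot('scene','scene11');shot('wrist','w11'); crop('scene11',275,180,375,300,5,'c18')
```

```text
t 16.4 tip [ 0.1 -2.5 39.8] axis [ 0.    -0.001  1.   ] th -70.0 F cradle [-1.1 -1.3 -3.6] M [-0.09  0.82  0.  ] grip 13.8 j [-0.09  0.28  0.3   1.96 -0.48  0.57 -1.99]
(array([  5. ,   1. , -10.7]), array([-0. , -0. , -0.1]))
```

View pics/c18.png

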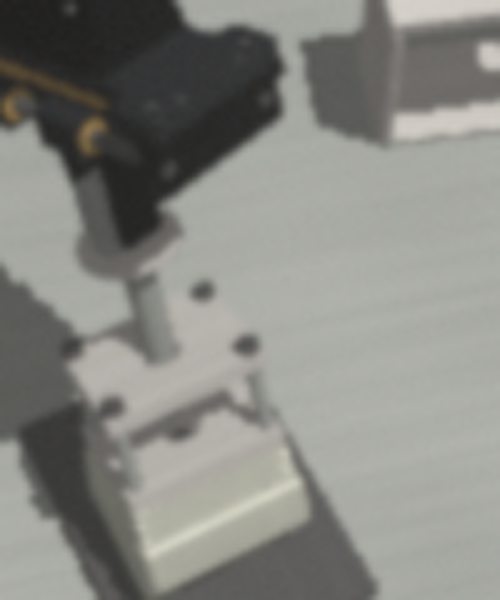

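The shaft is through the upper plate and the forces are near the free values. I'll advance towards the lower hole (mouth at 30 mm).

Call:
apply_moves(commands="1 0.2 -2 0 0 0 5;2 0.4 -4 0 0 0 5;3 0.6 -6 0 0 0 5;4 0.8 -8 0 0 0 5;5 1 -10 0 0 0 5;6 1.2 -13 0 0 0 5;6 1.2 -13 0 0 0 5;6 1.2 -13 0 0 0 5")

```text
clock: 17.3
tcp_pos: [0.6453, -0.0927, 0.1683]
eef_rot: [-1.801, 0.566, 1.256]
wrist_force: [0.3, -0.1, -3.3]
grip_width: 0.155
```

Run:
```python
from h import *
insp()
print(delta(.015,-70,.0004,-.0028))
```

```text
t 17.3 tip [ 0.3 -2.8 25.5] axis [ 0.    -0.001  1.   ] th -70.0 F cradle [-1.1 -0.1 -3.1] M [-0.15  0.89  0.02] grip 13.5 j [-0.08  0.31  0.29  1.96 -0.51  0.55 -1.98]
(array([ 4.2,  1.2, -9.6]), array([-0. , -0. , -0.1]))
```

Call:
apply_moves(commands="1 0.3 -2 0 0 0 5;2 0.6 -4 0 0 0 5;3 0.8 -6 0 0 0 5;3.6 1 -8 0 0 0 5;4.2 1.1 -9.6 0 0 0 5;4.2 1.1 -9.6 0 0 0 5;4.2 1.1 -9.6 0 0 0 5;4.2 1.1 -9.6 0 0 0 5")

```text
clock: 18.1
tcp_pos: [0.6495, -0.0917, 0.1588]
eef_rot: [-1.801, 0.566, 1.256]
wrist_force: [-0.7, -0.2, -4.2]
grip_width: 0.161
```

Run:
```python
from h import *
insp()
print(delta(.010,-70,.0004,-.0028))
```

```text
t 18.1 tip [ 0.5 -2.8 15.1] axis [ 0.    -0.001  1.   ] th -70.0 F cradle [-2.4 -0.1 -3.5] M [-0.05  0.87 -0.01] grip 14.0 j [-0.07  0.33  0.28  1.96 -0.52  0.53 -1.96]
(array([ 1.9,  0.6, -4.7]), array([-0., -0., -0.]))
```

Call:
apply_moves(commands="0.4 0.1 -0.9 0 0 0 5;0.4 0.1 -0.9 0 0 0 5;0.8 0.2 -1.8 0 0 0 5;0.8 0.2 -1.8 0 0 0 5;1.2 0.3 -2.7 0 0 0 5;1.2 0.3 -2.7 0 0 0 5;1.6 0.4 -3.6 0 0 0 5;1.6 0.4 -3.6 0 0 0 5")

```text
clock: 18.9
tcp_pos: [0.6512, -0.0915, 0.1556]
eef_rot: [-1.801, 0.566, 1.255]
wrist_force: [-1.9, 0.9, 1.6]
grip_width: 0.157
```

Run:
```python
from h import *
insp()
```

```text
t 18.9 tip [ 0.8 -3.1 11.5] axis [-0.    -0.001  1.   ] th -70.0 F cradle [-0.9  1.3  2.1] M [0.01 1.21 0.08] grip 13.7 j [-0.07  0.33  0.28  1.96 -0.53  0.53 -1.96]
```

Contact at tip height 11.5 mm with about 5.5 N of press: this is the coupling top. I'll start the turning search with the light press.

Run:
```python
from h import *
o,C=cradle(*CR)
for k in range(2,17,2): print((C[:,2]*k).round(1))
```

```text
[-0.8 -0.2  1.8]
[-1.6 -0.4  3.7]
[-2.4 -0.6  5.5]
[-3.2 -0.8  7.3]
[-3.9 -1.   9.1]
[-4.7 -1.2 11. ]
[-5.5 -1.4 12.8]
[-6.3 -1.6 14.6]
```

Call:
apply_moves(commands="0.1 0.1 -0.3 -0.8 -0.2 1.8 5;0.1 0.1 -0.3 -1.6 -0.4 3.7 5;0.1 0.1 -0.3 -2.4 -0.6 5.5 5;0.1 0.1 -0.3 -3.2 -0.8 7.3 5;0.1 0.1 -0.3 -3.9 -1 9.1 5;0.1 0.1 -0.3 -4.7 -1.2 11 5;0.1 0.1 -0.3 -5.5 -1.4 12.8 5;0.1 0.1 -0.3 -6.3 -1.6 14.6 5")

```text
clock: 19.7
tcp_pos: [0.6511, -0.0914, 0.1553]
eef_rot: [-2.031, 0.404, 1.39]
wrist_force: [-2.2, 0.1, -0.2]
grip_width: 0.159
```

Run:
```python
from h import *
insp()
```

```text
t 19.7 tip [ 0.6 -3.  11.2] axis [-0.    -0.001  1.   ] th -53.8 F cradle [-2.   0.6  0.7] M [-0.11  1.25  0.1 ] grip 13.8 j [-0.01  0.33  0.21  1.96 -0.48  0.52 -1.71]
```

Call:
apply_moves(commands="0.2 0.1 -0.5 -0.8 -0.2 1.8 5;0.2 0.1 -0.5 -1.6 -0.4 3.7 5;0.2 0.1 -0.5 -2.4 -0.6 5.5 5;0.2 0.1 -0.5 -3.2 -0.8 7.3 5;0.2 0.1 -0.5 -3.9 -1 9.1 5;0.2 0.1 -0.5 -4.7 -1.2 11 5;0.2 0.1 -0.5 -5.5 -1.4 12.8 5;0.2 0.1 -0.5 -6.3 -1.6 14.6 5")

```text
clock: 20.5
tcp_pos: [0.6514, -0.091, 0.1547]
eef_rot: [-2.254, 0.216, 1.517]
wrist_force: [1.4, 0.4, -2.9]
grip_width: 0.157
```

Run:
```python
from h import *
insp()
```

```text
t 20.5 tip [ 0.7 -2.6 10.5] axis [-0.001 -0.001  1.   ] th -37.7 F cradle [ 0.1  0.  -3.3] M [0.12 0.76 0.04] grip 13.6 j [ 0.04  0.33  0.14  1.96 -0.44  0.51 -1.47]
```

The axial force fell back to the free value and the tip is at 10.5 mm. The slot has probably been found, so I'll press down slightly without turning.

Call:
apply_moves(commands="0.2 0 -0.5 0 0 0 5;0.4 0.1 -0.9 0 0 0 5;0.4 0.1 -0.9 0 0 0 5;0.6 0.2 -1.4 0 0 0 5;0.6 0.2 -1.4 0 0 0 5;0.8 0.2 -1.8 0 0 0 5;0.8 0.2 -1.8 0 0 0 5;0.8 0.2 -1.8 0 0 0 5")

```text
clock: 21.3
tcp_pos: [0.6523, -0.0908, 0.1529]
eef_rot: [-2.254, 0.216, 1.517]
wrist_force: [1.8, 0.9, -2.2]
grip_width: 0.158
```

Run:
```python
from h import *
insp()
```

```text
t 21.3 tip [ 0.8 -2.6  8.5] axis [-0.001 -0.001  1.   ] th -37.7 F cradle [ 1.   0.5 -2.8] M [0.04 0.69 0.05] grip 13.7 j [ 0.04  0.33  0.14  1.96 -0.44  0.51 -1.47]
```

It's in the slot. I'll descend the rest slowly.

Call:
apply_moves(commands="0.4 0.1 -0.9 0 0 0 5;0.8 0.2 -1.8 0 0 0 5;1.2 0.3 -2.7 0 0 0 5;1.6 0.4 -3.7 0 0 0 5;2 0.5 -4.6 0 0 0 5;2.4 0.6 -5.5 0 0 0 5;2.4 0.6 -5.5 0 0 0 5;2.4 0.6 -5.5 0 0 0 5")

```text
clock: 22.1
tcp_pos: [0.6547, -0.0903, 0.1476]
eef_rot: [-2.254, 0.216, 1.516]
wrist_force: [-0.7, 0.9, -0.5]
grip_width: 0.158
```

Run:
```python
from h import *
insp()
```

```text
t 22.1 tip [ 1.  -2.7  2.7] axis [-0.001 -0.001  1.   ] th -37.7 F cradle [-0.7  1.1 -0.3] M [0.13 0.8  0.09] grip 13.7 j [ 0.05  0.34  0.13  1.96 -0.45  0.5  -1.47]
```

Call:
apply_moves(commands="0.2 0 -0.5 0 0 0 5;0.4 0.1 -0.9 0 0 0 5;0.4 0.1 -0.9 0 0 0 5;0.7 0.2 -1.5 0 0 0 5;0.7 0.2 -1.5 0 0 0 5;1 0.3 -2.1 0 0 0 5;1 0.3 -2.1 0 0 0 5;1 0.3 -2.1 0 0 0 5")

```text
clock: 22.9
tcp_pos: [0.6559, -0.0901, 0.1469]
eef_rot: [-2.255, 0.215, 1.515]
wrist_force: [-6.3, 1.6, 9.4]
grip_width: 0.158
```

Run:
```python
from h import *
insp()
```

```text
t 22.9 tip [ 1.9 -2.8  1.5] axis [-0.002 -0.001  1.   ] th -37.7 F cradle [-1.4  3.1 10.9] M [0.26 1.12 0.13] grip 13.7 j [ 0.05  0.34  0.13  1.96 -0.45  0.49 -1.46]
```

Call:
apply_moves(commands="-0.5 0 0.5 0.4 0.1 -0.9 5;-0.5 0 0.5 0.8 0.2 -1.8 5;-0.5 0 0.2 1.2 0.3 -2.7 5;-0.5 0 0 1.6 0.4 -3.6 5;-0.3 0 -0.4 1.6 0.4 -3.6 5;-0.3 0 -0.4 1.6 0.4 -3.6 5;-0.1 0 -0.9 1.6 0.4 -3.6 5;-0.1 0 -0.9 1.6 0.4 -3.6 5")

```text
clock: 23.7
tcp_pos: [0.6557, -0.0903, 0.1469]
eef_rot: [-2.2, 0.263, 1.484]
wrist_force: [-7.6, -1.2, 9.0]
grip_width: 0.158
```

Run:
```python
from h import *
insp()
o,C=cradle(*CR); print(C.T@telemetry.get_obs()['moment'])
shot('scene','scene12');shot('side','side12'); shot('wrist','w12');crop('scene12',275,180,375,300,5,'c19');insp()
```

```text
t 23.7 tip [ 1.8 -3.   1.6] axis [-0.003 -0.002  1.   ] th -41.7 F cradle [-3.3  0.7 11.4] M [0.14 1.27 0.13] grip 13.7 j [ 0.04  0.34  0.15  1.96 -0.46  0.5  -1.52]
[ 0.45742764  1.19573232 -0.06662689]
t 23.85 tip [ 1.8 -3.   1.7] axis [-0.003 -0.002  1.   ] th -41.7 F cradle [-2.1  1.6 10.8] M [0.13 1.23 0.22] grip 13.9 j [ 0.04  0.34  0.15  1.96 -0.46  0.5  -1.52]
```

View pics/c19.png

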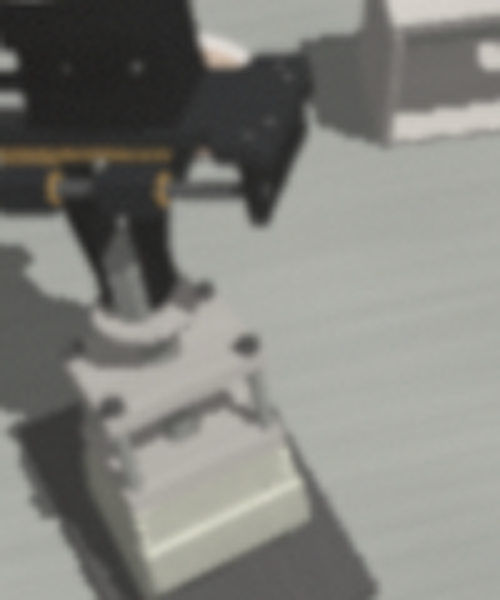

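View pics/w12.png

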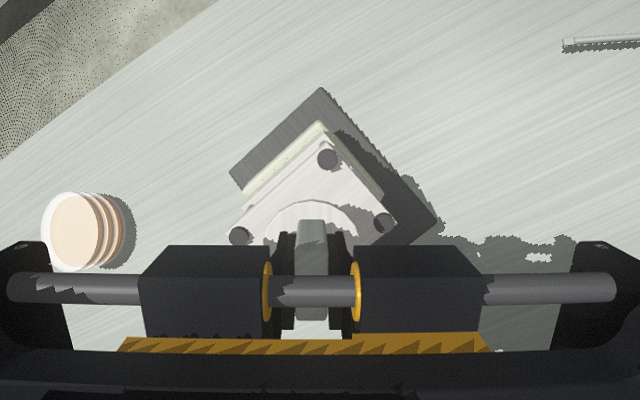

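Run:
```python
from h import *
o,C=cradle(*CR)
for n in('w12','scene12','side12'):
    s=load(n); c=cloud(s); L=(c-o)@C; p=s['p'].astype(int)
    r=np.hypot(L[...,0],L[...,1])
    k=(r<.025)&(L[...,2]>.103)&(L[...,2]<.117)&(p.min(-1)>90); 
    pl=(abs(L[...,0])<.03)&(abs(L[...,1])<.04)&(r>.029)&(abs(L[...,2]-.08)<.006)&(p.min(-1)>90)
    print(n,k.sum(),np.median(L[k][:,2]) if k.any() else 0, pl.sum(),np.median(L[pl][:,2]) if pl.any() else 0)
```

```text
w12 1751 0.11163615557521081 3451 0.0802257490267469
scene12 97 0.11106907268880696 184 0.07927992427101344
side12 43 0.11298986596021564 74 0.08134286216423674
```

The tip reads 1.6 mm above the floor, and the disc depth agrees (about 111.5 against 110 mm). I'll relax the press, release, and see whether it settles.

Call:
apply_moves(commands="-0.5 0.2 0.4 0 0 0 5;-0.8 0.3 0.9 0 0 0 5;-0.8 0.3 0.9 0 0 0 8;-0.8 0.3 0.9 0 0 0 14;-0.8 0.3 0.9 0 0 0 20;-0.8 0.3 0.9 0 0 0 26;-0.8 0.3 0.9 0 0 0 30;-0.8 0.3 0.9 0 0 0 30")

```text
clock: 24.65
tcp_pos: [0.6551, -0.09, 0.148]
eef_rot: [-2.201, 0.263, 1.483]
wrist_force: [-0.6, 0.6, -0.1]
grip_width: 0.329
```

```bash
cat > disc.py <<'E'
from h import *
def disc(n):
    o,C=cradle(*CR); s=load(n); c=cloud(s); L=(c-o)@C; p=s['p'].astype(int)
    r=np.hypot(L[...,0],L[...,1])
    k=(r<.025)&(L[...,2]>.103)&(L[...,2]<.117)&(p.min(-1)>90)
    pl=(abs(L[...,0])<.03)&(abs(L[...,1])<.04)&(r>.029)&(abs(L[...,2]-.08)<.006)&(p.min(-1)>90)
    print(n,k.sum(),np.median(L[k][:,2]), pl.sum(),np.median(L[pl][:,2]))
    if k.sum()>200:
        for q in (k,pl): print(np.linalg.lstsq(np.c_[L[q][:,:2],np.ones(q.sum())],L[q][:,2],rcond=None)[0].round(4))
E
python3 - <<'E'
from disc import *
insp();shot('wrist','w13');shot('scene','scene13');disc('w13');disc('scene13')
E
```

```text
t 24.65 tip [ 1.8 -2.5  2.9] axis [-0.003 -0.002  1.   ] th -41.7 F cradle [-0.4  0.8  0.1] M [-0.   0.6  0. ] grip 28.6 j [ 0.03  0.34  0.15  1.96 -0.46  0.5  -1.52]
w13 2576 0.11204601501175837 3611 0.08027023924224609
[0.0285 0.0002 0.1118]
[0.0083 0.002  0.0808]
scene13 95 0.11105349501931071 189 0.07947138808166865
```

View pics/w13.png

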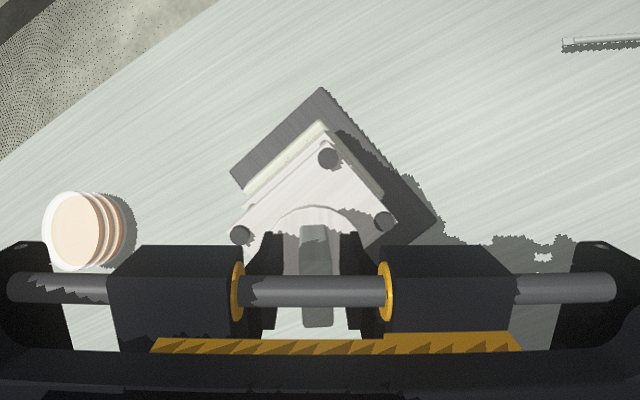

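Released, with zero force. I'll retreat straight along the axis and check the seat from a clear view.

Call:
apply_moves(commands="-4 -1 9 0 0 0 40;-8 -2 18 0 0 0 40;-16 -4 36 0 0 0 40;-24 -6 55 0 0 0 40;-32 -8 73 0 0 0 40;-47 -12 110 0 0 0 40;-55 -14 128 0 0 0 40;-55 -14 128 0 0 0 40")

```text
clock: 25.55
tcp_pos: [0.6009, -0.1055, 0.281]
eef_rot: [-2.206, 0.263, 1.473]
wrist_force: [1.2, -0.4, 0.6]
grip_width: 0.462
```

Run:
```python
from disc import *
insp();shot('wrist','w14');shot('scene','scene14');shot('side','side14');disc('w14');disc('scene14');disc('side14')
crop('scene14',270,200,370,320,5,'c20'); crop('w14',220,100,420,240,4,'c21')
```

```text
t 25.55 tip [  5.1  -4.8 147.3] axis [-0.011  0.002  1.   ] th -41.7 F cradle [ 1.2 -0.6  0.1] M [-0.03  0.55  0.04] grip 40.2 j [-0.01  0.11  0.23  1.92 -0.31  0.75 -1.65]
w14 1476 0.11182374526264018 1689 0.08027419735156688
[ 0.039  -0.0006  0.1117]
[-0.0038  0.0058  0.0808]
scene14 153 0.11114223608458593 191 0.07929223572182498
side14 106 0.11204731689083863 86 0.08100095966097377
```

View pics/c20.png

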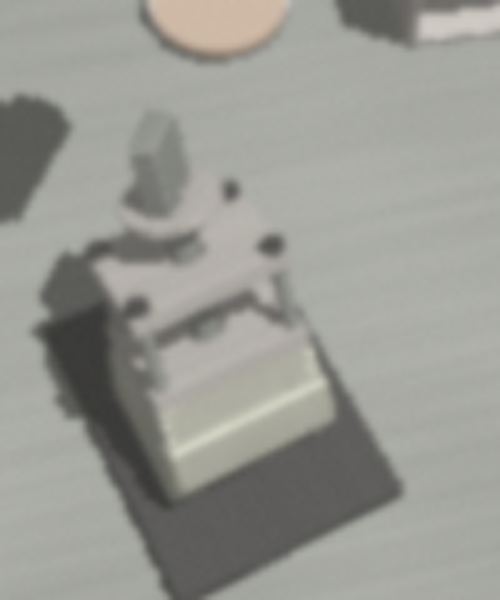

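View pics/c21.png

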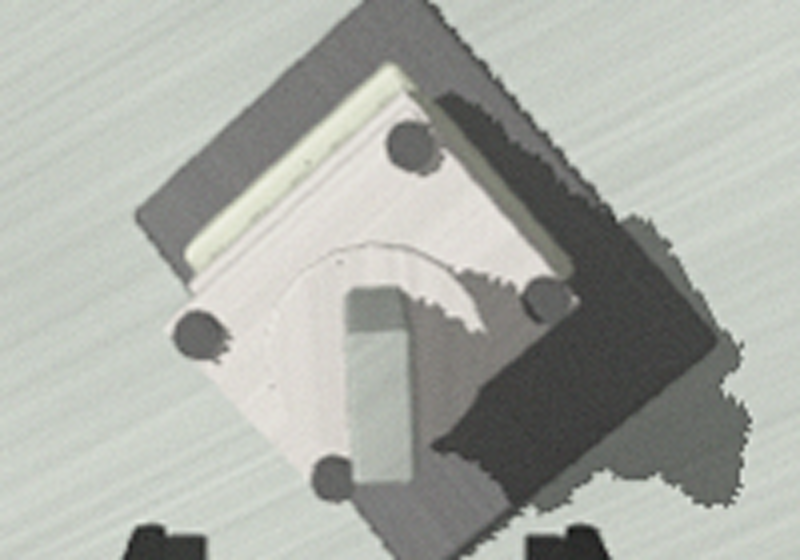

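The spindle stands through both plates and is free. All three cameras put it about 1–1.8 mm above nominal, inside the 4 mm limit. There is plenty of time left, so I'll press it once, lightly, with closed fingers on top of the grip to make sure it is fully home.

Run:
```python
from disc import *
insp(); print(delta(.045,-41.7,.0008,-.0027))
```

```text
t 25.7 tip [  1.3  -2.3 142.6] axis [-0.002 -0.002  1.   ] th -41.7 F cradle [-1.  -0.5  0.7] M [-0.02  0.63 -0.  ] grip 39.6 j [-0.01  0.12  0.23  1.92 -0.31  0.75 -1.65]
(array([ 38.3,   9.4, -89.3]), array([-0.1,  0.1, -0.1]))
```

Call:
apply_moves(commands="0 0 0 0 0 0 10;0 0 0 0 0 0 0;5 1 -12 0 0 0 0;13 3 -30 0 0 0 0;21 5 -50 0 0 0 0;30 7 -70 0 0 0 0;30 7 -70 0 0 0 0;30 7 -70 0 0 0 0")

```text
clock: 26.5
tcp_pos: [0.6293, -0.0967, 0.2044]
eef_rot: [-2.199, 0.263, 1.487]
wrist_force: [0.2, -1.2, -0.6]
grip_width: 0.005
```

Run:
```python
from disc import *
insp(); print(delta(.039,-41.7,.0008,-.0027));print(delta(.030,-41.7,.0008,-.0027))
```

```text
t 26.5 tip [ 0.1 -2.6 65.2] axis [-0.001 -0.003  1.   ] th -41.7 F cradle [-0.3 -1.3 -0.5] M [-0.08  0.53  0.02] grip 0.4 j [ 0.01  0.24  0.2   1.95 -0.39  0.61 -1.58]
(array([ 11. ,   2.9, -23.6]), array([-0.1, -0. , -0.1]))
(array([ 14.5,   3.8, -31.8]), array([-0.1, -0. , -0.1]))
```

Call:
apply_moves(commands="4 1 -8 0 0 0 0;7 2 -16 0 0 0 0;9 2.5 -20 0 0 0 0;10 2.7 -22 0 0 0 0;11 2.9 -23.6 0 0 0 0;11 2.9 -23.6 0 0 0 0;11.4 3 -24.5 0 0 0 0;11.4 3 -24.5 0 0 0 0")

```text
clock: 27.3
tcp_pos: [0.6408, -0.0937, 0.18]
eef_rot: [-2.199, 0.263, 1.486]
wrist_force: [0.0, -0.1, 0.5]
grip_width: 0.006
```

Run:
```python
from disc import *
insp()
```

```text
t 27.3 tip [ 1.  -2.5 38.1] axis [-0.001 -0.003  1.   ] th -41.7 F cradle [ 0.2 -0.1  0.4] M [-0.07  0.6  -0.02] grip 0.5 j [ 0.01  0.28  0.18  1.96 -0.43  0.56 -1.55]
```

Not in contact yet; I'll step down gently, about 0.8 mm per row.

Call:
apply_moves(commands="0.3 0.1 -0.8 0 0 0 0;0.7 0.2 -1.6 0 0 0 0;1 0.2 -2.4 0 0 0 0;1.4 0.3 -3.2 0 0 0 0;1.4 0.3 -3.2 0 0 0 0;1.7 0.4 -3.8 0 0 0 0;1.7 0.4 -3.8 0 0 0 0;1.7 0.4 -3.8 0 0 0 0")

```text
clock: 28.1
tcp_pos: [0.6434, -0.0947, 0.1783]
eef_rot: [-2.201, 0.264, 1.482]
wrist_force: [-5.0, -0.6, 8.8]
grip_width: 0.007
```

Run:
```python
from disc import *
insp()
```

```text
t 28.1 tip [ 2.7 -4.4 35.7] axis [-0.004 -0.     1.   ] th -41.7 F cradle [-1.   0.6 10. ] M [-0.16  0.69 -0.05] grip 0.6 j [ 0.02  0.29  0.18  1.95 -0.43  0.55 -1.55]
```

Pressing with 10 N from above gave no further drop, so it rests on the floor. I'll retreat and do the final check.

Call:
apply_moves(commands="-1 -0.2 3 0 0 0 0;-4 -1 9 0 0 0 0;-8 -2 18 0 0 0 0;-16 -4 36 0 0 0 0;-28 -7 64 0 0 0 0;-43 -11 100 0 0 0 0;-43 -11 100 0 0 0 0;-43 -11 100 0 0 0 0")

```text
clock: 28.9
tcp_pos: [0.6004, -0.1058, 0.2798]
eef_rot: [-2.203, 0.264, 1.479]
wrist_force: [-0.1, 0.3, -0.1]
grip_width: 0.004
```

Call:
apply_moves(commands="0 0 0 0 0 0 0;0 0 0 0 0 0 0;0 0 0 0 0 0 0;0 0 0 0 0 0 0;0 0 0 0 0 0 0;0 0 0 0 0 0 0;0 0 0 0 0 0 0;0 0 0 0 0 0 0")

```text
clock: 29.7
tcp_pos: [0.6004, -0.1058, 0.2798]
eef_rot: [-2.203, 0.264, 1.479]
wrist_force: [0.1, -0.1, -0.2]
grip_width: 0.004
```

Run:
```python
from disc import *
insp();shot('wrist','w15');shot('scene','scene15');shot('side','side15');disc('w15');disc('scene15');disc('side15')
crop('w15',220,100,420,240,4,'c22'); insp()
o,C=cradle(*CR); s=load('w15')
for z in (.110,.112,.114):
    P=[o+C@[.001+.026*np.cos(a),-.0015+.026*np.sin(a),z] for a in np.linspace(0,2*np.pi,9)[:-1]]; print(z,((proj(s,P)-[220,100])*4).round(0).tolist())
```

```text
t 29.7 tip [  3.7  -4.9 146.4] axis [-0.006  0.     1.   ] th -41.7 F cradle [-0.1 -0.1 -0.2] M [-0.04  0.56 -0.02] grip 0.3 j [-0.01  0.11  0.24  1.92 -0.31  0.75 -1.65]
w15 1467 0.11141658470987514 1706 0.08027729823864702
[0.0374 0.0051 0.1113]
[-0.0048  0.0055  0.0808]
scene15 150 0.11065860970612638 189 0.07960436076767238
side15 106 0.11190245447166271 97 0.08133559339711964
t 29.85 tip [  3.7  -4.9 146.5] axis [-0.006  0.     1.   ] th -41.7 F cradle [-0.3 -0.3  0. ] M [-0.01  0.57  0.02] grip 0.3 j [-0.01  0.11  0.24  1.92 -0.31  0.75 -1.65]
0.11 [[288.0, 250.0], [252.0, 326.0], [281.0, 404.0], [357.0, 438.0], [436.0, 412.0], [474.0, 339.0], [448.0, 260.0], [370.0, 222.0]]
0.112 [[287.0, 252.0], [251.0, 328.0], [280.0, 406.0], [357.0, 441.0], [437.0, 415.0], [475.0, 341.0], [448.0, 261.0], [370.0, 224.0]]
0.114 [[287.0, 254.0], [250.0, 331.0], [280.0, 409.0], [357.0, 444.0], [437.0, 417.0], [476.0, 343.0], [449.0, 263.0], [370.0, 225.0]]
```

View pics/c22.png

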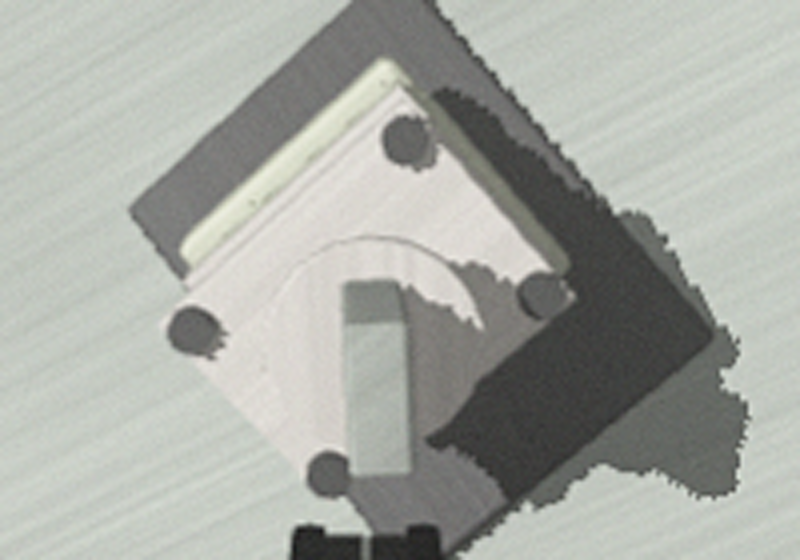

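View pics/scene15.png

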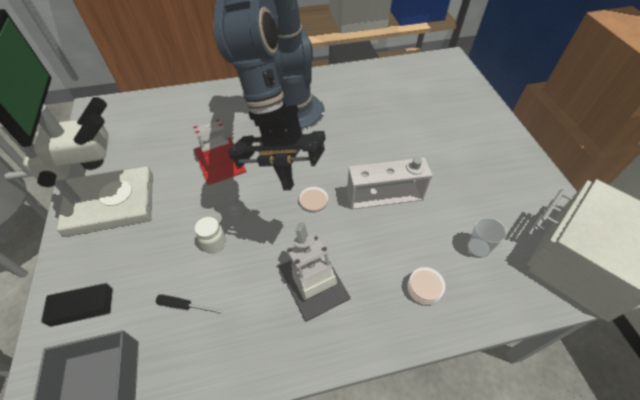

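After the push, the disc-to-plate distance reads 30.5–31.1 mm (30 mm when home), so the tip is about 0.5–1 mm from the floor. The robot is clear and the bystanders have not moved, so I'm handing in.

Run:
```python
from h import *
print(ticket.job_done())
```

```text
the job is handed in; nothing more can be done
None
```

I took the flat-grip spindle out of the rack and slid it tang first through both bearing plates. Turning it lightly from −70°, the tang dropped into the slot somewhere between −54° and −38° of the cradle's x axis. I lowered it home, let go, retreated, then pressed once on top of the grip with closed fingers at about 10 N.

**Last checks**
- **Seating:** The disc stood 30.5–31.1 mm above the upper plate in all three cameras (30 mm is fully home). That puts the tip roughly 0.5–1 mm above the slot's floor, against a 4 mm limit.
- **Robot clear:** Wrist force was about 0, and the closed fingers were well clear of the spindle.
- **Bystanders:** By eye in the final scene picture, nothing else had moved. I did not measure it.
- **Time:** The run ended at about 30 s.

**What disagreed or went wrong**
- **Fingertip position:** The cameras put the fingertips about 20 mm behind the reported TCP, not 17 mm ahead as `manip.tip_reach` says. The first two grasps closed empty; I corrected for this and the third held.
- **Bearing axis:** It was about 2.7 mm off my camera estimate in y. I corrected this from the side forces while inserting.
- **Press force:** On reaching the floor the press briefly read about 14 N, above the suggested 3–8 N but far below 80 N.
- **Tilt:** The plane fit gave a disc tilt of about 0.04 rad. This is within the 0.06 limit but slightly more than the hole clearance should allow (about 0.033), so I put it down to depth noise.

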